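# Pack the bracket and snap the parts-case cover on

### The arm

A 7-joint arm with a two-finger parallel gripper is mounted at the origin on the work surface. World frame = base frame: x ahead of the robot, y to its left, z up, the work surface at z = 0. Lengths are in m, angles in degrees, forces in N, time in s.
With the tool pointing down it reaches from about 0.425 to 0.825 m from the base axis. Payload 3.6 kg.
Tool frame: the origin (TCP) lies at the very end of the fingers, on their centre line; the grasp point (between the pads) lies 19 mm behind it; z points along the fingers, y is the direction in which the jaws open and shut (so a half turn about z gives the same grasp; the last joint's range is limited). The gripper opens to 85 mm and grips with 20 to 120 N. Pads are 22 mm wide; open, the fingers measure 114 mm over their backs; the gripper's body (76 mm by 85 mm) begins 54 mm behind the grasp point. The pads swing forward as they close: fully open they stand 13 mm farther back than shut.
Start: joints at [-70.904, 35.231, -0.722, 81.555, 0.464, 63.22, -2.315], TCP at [0.229, 0.608, 0.231] pointing down, gripper open.
Joint ranges: [-178.69, 178.69], [-17.37, 117.87], [-77.05, 75.6], [15.02, 138.74], [-78.02, 258.01], [0.78, 113.62], [-162.83, 162.83]. Speed limits (degrees/s): [159.86, 159.86, 180, 180, 180, 180, 180].

### API

Orientations are given as a 3x3 rotation matrix whose columns are the frame's x, y, z axes.
In Python, from bench import manip, optics, ticket gives the robot as it stands.
- The arm moves only by the tool apply_moves, never from a script. Its argument "rows" is a list of rows, each an object with "xyz": the shift along the tool's x, y, z in m, a list of three; "angular": the turn, a rotation vector about the tool's x, y, z in degrees, a list of three. A call has exactly 5 rows; each row is the pose to reach, as a shift and turn from the pose commanded when the call began, along the tool's axes at that moment; what a row does not reach only later rows make up. A row lasts 1/12 s, in which the tool goes at most 41.7 mm and 7.16 degrees, less where a joint would pass 70% of its speed; a pose out of reach is approached as far as the arm can. A call with a gripper value outside its range is refused whole. "claw" is the opening in per cent of the stroke, from 0 (shut) to 100 (fully open), set as the call begins (left out, the last holds). The fingers move at their own pace and stop on an object; the grip force is fixed at half the most. Time passes only in rows, so rows that repeat a pose let the fingers close, or fill a call up. It gives the time, the measured TCP pose, the force and the opening at its end, in the units of the state.
- manip.state(): the state, without advancing time (a new reading comes with each control period).
- optics.snapshot(name): name is "side" or "top" or "wrist"; returns a dict with "image" (400x640x3 uint8, red, green, blue), "camera_matrix" (3x3 intrinsics, pixels), "pose" (4x4, takes a point from camera to world coordinates); the wrist camera has in their place "hand_eye" (4x4, takes a point from camera to tool coordinates, whose origin is the TCP and whose axes are the flange's). Camera axes: x right, y down, z forward; pixel columns grow to the right and rows downward; lengths in m; the calibration is good to about 2 mm. A picture is of the moment at which its call begins: read the wrist's pose just before it. There is no depth.
- ticket.hand_in(): hands the job in, once; it reports no verdict.
The state is a dict: "clock": time; "joints": joint angles; "qd": joint speeds; "joint_efforts": joint torques, N m; "tool_pos": TCP position; "eef_rot": TCP orientation; "ft_force": force on the tool from outside, world axes, zero at the start; "torque": the same for the moment, N m; "width": finger opening in m.
Only numpy, scipy, OpenCV 4.12 (cv2) and the standard library are available. Lean on these libraries where they do the work, as an engineer would, in place of code of your own. Each camera call takes 0.05 s, during which the arm holds its last target.

### The job

Put the loose steel bracket on its foot into the empty strip of the grey parts case, beside the strut mount and the small carton already in it, so that all three fit. Then refit the case's cover: hook its front lip into the slot under the ledge of the case's near wall while the cover slopes, and pivot it down until it lies flat and the catch on the far wall snaps over its edge. Do not push about the spring, the shock absorber or the spanner lying around.

Things in the scene. Friction and masses are not known exactly. Their poses are not given: they have to be found in the camera images.
- case: Grey open parts case, fixed. Origin: centre of underside on the bench; +x from near wall (slot) to far wall (catch), z up. Inside x -66 to 66, y -71 to 71 mm, floor at z 5. Side walls (6 thick) and far wall (x 66-72) 56 high; cover rests on them. Near wall x -74 to -66, ledge on top to z 69. At y +-45 to 75 stops at x 72-77 rise to z 64. Free strip for the bracket: x 4 to 66, along the far wall.
- slot (a point): Centre, at the near wall's inner face, of the slot that goes right through the case's near wall (8 mm thick) below its ledge: case frame (-66, 0, 57.5) mm. The slot is 100 mm wide (y) and 11 mm high (z 52 to 63 of the case). Axes as the case's.
- catch (a joint): Smooth black spring catch, 40 mm wide, at the middle of the far wall. Value in m: 0 = at rest, up to 0.012 = pushed outward (case +x). Spring: 3 N at 0, plus 300 N/m. Pressing the cover's far edge down with about 5 to 8 N pushes it aside; it then springs back to 0 over the edge.
- catch_nose (a point): Inner lower edge of the catch's nose, which reaches over the far wall: case frame (64, 0, 63) mm at rest, 2 mm above the shut cover. The nose is 3 mm thick; from it a 50 degree ramp rises outward to x 77, z 81 mm of the case.
- cover: Loose grey plastic cover, 0.18 kg. Plate 134 (x) by 150 (y) by 5 mm; origin: centre of underside, z up, -x towards its lip. Grip rib across the middle, 12 mm thick (x), 70 long (y), z 5 to 39. Starts flat on the bench, rib up, lip roughly towards the robot. Shut, its origin is at about (2, 0, 56) mm of the case, axes parallel, play about 4 mm in x and y.
- lip (a point): Middle of the front edge of the cover's lip: cover frame (-79, 0, 2.5) mm. The lip is a tongue in the plate's plane, 5 mm thick, 92 wide, 12 long. Tilted 0.2 to 0.4 rad, lip low, it slides into the slot along its own plane until the plate's shoulders meet the near wall. Shut, this point is at about x -76, z 58.5 mm of the case.
- bracket: Loose steel bracket, about 0.35 kg, on its foot: foot 50 (x) by 120 (y) by 8 mm, with an upright lug 10 mm thick (x), 60 long (y), z 8 to 44, across its middle. Origin: centre of the foot's underside; same when turned half round. It fits only along the far wall, y axis parallel to the case's, centre at about (33, 0, 5) mm (lower it clear of the nose) of the case.
- mount: Round aluminium strut mount, 66 mm across, disc 12 mm high, boss up to z 30, stud to z 38; origin: centre of underside. Already in the case, in one side of its near half (about x -31, y + or - 35 mm of the case); stays there.
- carton: Small closed cardboard carton, 64 by 64 by 30 mm high; origin: centre of underside. Already in the case beside the mount, in the other side of the near half; stays there.
- spring: Bystander: yellow coil spring standing on end, 96 mm across, 120 mm high; origin: centre of underside.
- shock: Bystander: steel shock absorber, about 50 mm thick, lying along its y from -97 to 225 mm; origin: on the bench under the body.
- spanner: Bystander: flat steel hook spanner, about 200 mm long along its x (-45 to 150), 8 mm thick; origin: underside of its handle.
Not all that is in view belongs to the job. Of the things that look like the bracket, the smaller one is meant.

How it is judged (in metres and radians):
On the way, in this order (a step that is already met when the one before it is completed fails the run):
1. the bracket stands on its foot in the free strip of the case (x of bracket in the frame of case between 0 and 0.066 m and y of bracket in the frame of case between -0.03 and 0.03 m and z of bracket in the frame of case between 0 and 0.012 m and angle between bracket's own z axis and vertical below 0.12 rad), for 0.2 s.
2. the cover's lip is in the slot while the cover still slopes (x of lip in the frame of case below -0.068 m and z of lip in the frame of case between 0.05 and 0.065 m and y of lip in the frame of case between -0.01 and 0.01 m and angle between the z axis of cover and the z axis of case, either way round above 0.06 rad), for 0.1 s.
At the end, for the whole second after the job is handed in: Bracket on its foot (tilt under 0.12 rad) on the case floor, far half; mount and carton on the case floor; cover flat (within 0.035 rad, underside at 53 to 59.5 mm), lip 4 mm or more into the slot, catch back within 2 mm of rest over its edge; cover and bracket at rest (all of step 1 and x of mount in the frame of case between -0.066 and 0.066 m and y of mount in the frame of case between -0.071 and 0.071 m and z of mount in the frame of case between 0 and 0.02 m and x of carton in the frame of case between -0.066 and 0.066 m and y of carton in the frame of case between -0.071 and 0.071 m and z of carton in the frame of case between 0 and 0.02 m and x of lip in the frame of case between -0.082 and -0.07 m and y of lip in the frame of case between -0.008 and 0.008 m and z of lip in the frame of case between 0.051 and 0.064 m and angle between the z axis of cover and the z axis of case, either way round below 0.035 rad and angle between cover's own z axis and vertical below 0.035 rad and z of cover in the frame of case between 0.053 and 0.0595 m and value of joint catch below 0.002 m and x of cover in the frame of case below 0.009 m and linear speed of each of cover, bracket below 0.02 m/s); the robot touches nothing.
It fails at once if the spring is pushed more than 40 mm (distance of spring from where it was at the start of the episode above 0.04 m).
It fails at once if the shock is pushed more than 40 mm (distance of shock from where it was at the start of the episode above 0.04 m).
It fails at once if the spanner is pushed more than 40 mm (distance of spanner from where it was at the start of the episode above 0.04 m).
It also fails if it takes over 51 s, if anything falls off the work surface, if the arm or the gripper's body presses on something with over 40 N, if the wrist force passes 120 N, or if a joint passes its speed limit or range.

## Working session

There is one attempt and no reset: what is moved stays moved. The work goes in short steps, Python scripts to look and compute and a tool call to move; the robot and the scene stay as the last step left them, time stands still between calls to the robot, and variables do not carry over. Pictures are saved under pics/ and viewed, and the job is handed in when it is done.

Besides the shell and the picture viewer there is one more tool, called after ">>>" as name(argument=value, ...) on one line, values as JSON. apply_moves: Moves the arm, as the interface text tells. Its arguments: {"type":"object","properties":{"rows":{"type":"array","items":{"type":"object","properties":{"xyz":{"type":"array","items":{"type":"number"}},"angular":{"type":"array","items":{"type":"number"}}}}},"claw":{"type":"number"}},"required":["rows"]}

```bash
ls; mkdir -p pics
python3 - <<'E'
from bench import manip, optics
import cv2,numpy as np
s=manip.state(); print({k:np.round(v,3).tolist() for k,v in s.items()})
for n in ["side","top","wrist"]:
    d=optics.snapshot(n); cv2.imwrite(f"pics/{n}0.png",d["image"][:,:,::-1])
    print(n,np.round(d["camera_matrix"],1).tolist(),np.round(d.get("pose",d.get("hand_eye")),4).tolist())
E
```

```text
pics
{'clock': 0.0, 'joints': [-70.903, 35.29, -0.725, 81.641, 0.465, 63.221, -2.314], 'qd': [0.03, 0.028, -0.094, -0.094, -0.028, 0.076, -0.008], 'joint_efforts': [-0.001, -46.922, 0.259, -17.103, 0.01, 0.01, -0.0], 'tool_pos': [0.229, 0.608, 0.23], 'eef_rot': [[-0.936, 0.352, -0.001], [0.352, 0.936, -0.002], [-0.0, -0.003, -1.0]], 'ft_force': [-0.194, 0.196, 0.063], 'torque': [0.01, -0.005, -0.021], 'width': 0.086}
side [[479.3, 0.0, 313.1], [0.0, 479.3, 200.2], [0.0, 0.0, 1.0]] [[0.9994, -0.0048, 0.0339, 0.5459], [-0.0282, -0.6778, 0.7347, -0.9059], [0.0194, -0.7352, -0.6775, 0.911], [0.0, 0.0, 0.0, 1.0]]
top [[401.4, 0.0, 318.7], [0.0, 401.4, 196.9], [0.0, 0.0, 1.0]] [[0.0054, -0.9931, 0.1168, 0.4795], [-0.9998, -0.0077, -0.0187, 0.0004], [0.0194, -0.1167, -0.993, 0.9487], [0.0, 0.0, 0.0, 1.0]]
wrist [[345.6, 0.0, 317.0], [0.0, 345.6, 199.2], [0.0, 0.0, 1.0]] [[0.001, -0.9632, -0.2687, 0.0701], [1.0, 0.001, 0.0002, 0.0006], [0.0001, -0.2687, 0.9632, -0.1423], [0.0, 0.0, 0.0, 1.0]]
```

View pics/top0.png

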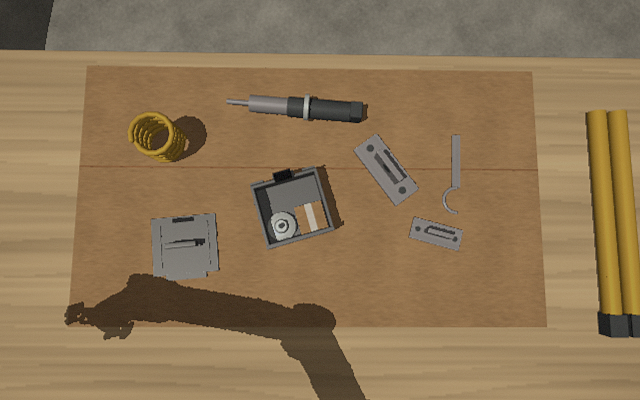

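View pics/side0.png

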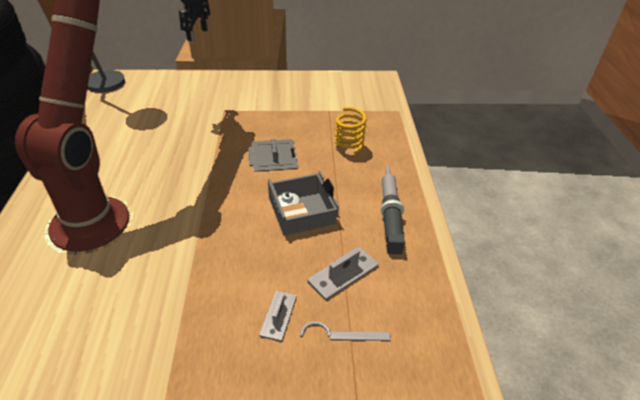

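View pics/wrist0.png

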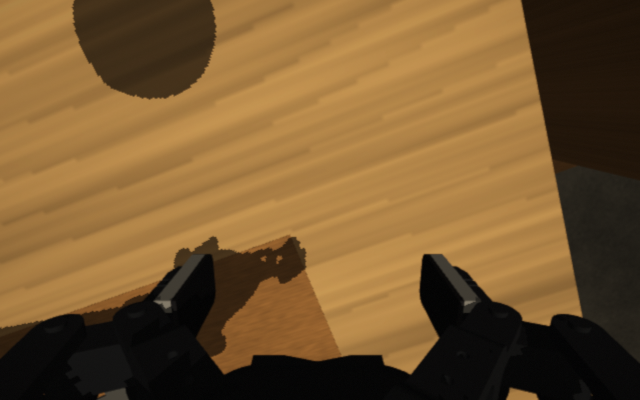

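```bash
cat > h.py <<'E'
import numpy as np, cv2
from bench import manip, optics
def ray(d,uv,z):
    P=d["pose"]; K=d["camera_matrix"]
    v=P[:3,:3]@np.linalg.solve(K,[uv[0],uv[1],1.]); o=P[:3,3]
    return o+v*(z-o[2])/v[2]
def wristpose(d,s):
    T=np.eye(4); T[:3,:3]=s["eef_rot"]; T[:3,3]=s["tool_pos"]; d["pose"]=T@d["hand_eye"]; return d
def proj(d,p):
    P=np.linalg.inv(d["pose"]); q=d["camera_matrix"]@(P[:3,:3]@np.asarray(p,float)+P[:3,3]); return q[:2]/q[2]
def crop(im,x0,y0,w,h,f,name):
    c=cv2.resize(im[y0:y0+h,x0:x0+w],None,fx=f,fy=f,interpolation=cv2.INTER_CUBIC); cv2.imwrite(name,c[:,:,::-1])
E
python3 - <<'E'
import cv2
from h import *
im=cv2.imread("pics/top0.png")[:,:,::-1]
crop(im,235,160,110,95,7,"pics/c_case.png")
crop(im,345,125,130,130,4.5,"pics/c_br.png")
crop(im,140,205,90,80,7,"pics/c_cov.png")
E
```

```text
(no output)
```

View pics/c_case.png

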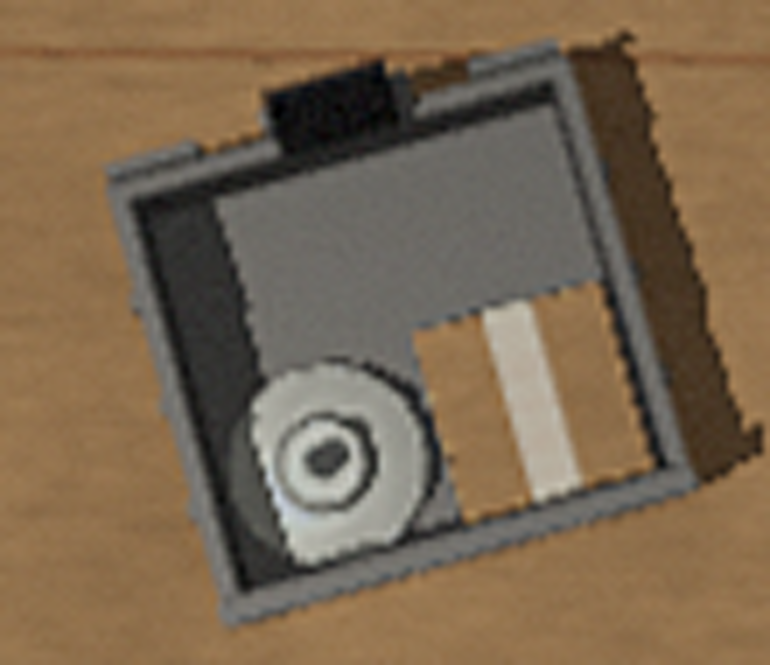

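View pics/c_br.png

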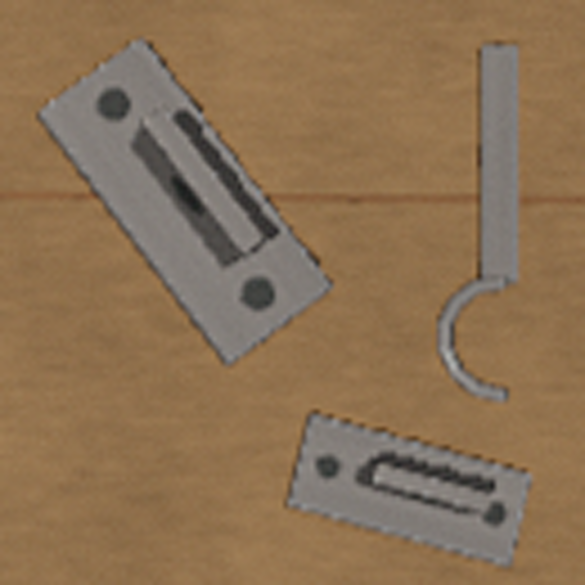

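View pics/c_cov.png

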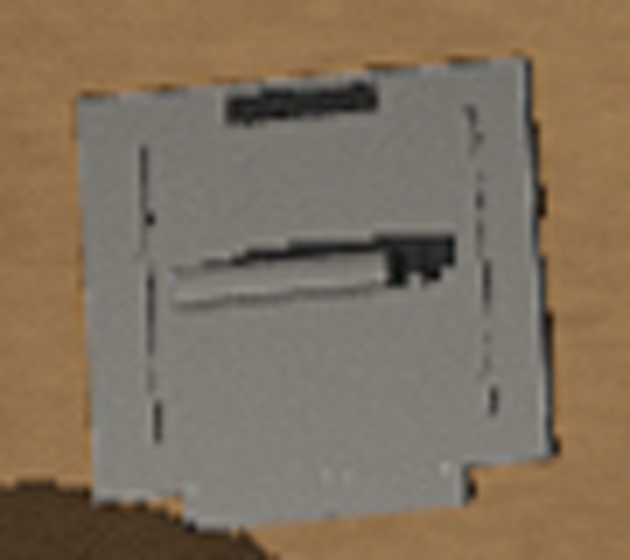

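```bash
cat > fit.py <<'E'
from h import *
from scipy.optimize import least_squares
def fit(d,pts,uv,x0,zfree=False):
    pts=np.array(pts,float);uv=np.array(uv,float)
    def f(q):
        c,s=np.cos(q[2]),np.sin(q[2]);R=np.array([[c,-s,0],[s,c,0],[0,0,1]])
        return np.concatenate([proj(d,R@p+[q[0],q[1],0])-u for p,u in zip(pts,uv)])
    r=least_squares(f,x0); return r.x,r.fun.reshape(-1,2)
E
python3 - <<'E'
from fit import *
d=optics.snapshot("top")
un=lambda L,x0,y0,f:[(x0+(x+.5)/f-.5,y0+(y+.5)/f-.5) for x,y in L]
m=1e-3
def go(n,P,L,x0,y0,f,g):
    q,r=fit(d,np.array(P)*m,un(L,x0,y0,f),g); print(n,np.round(q[:2],4),np.degrees(q[2]).round(2));print(np.round(r,1).tolist())
go("case",[(-74,77,69),(-74,-77,69),(77,75,64),(77,-75,64),(66,71,56),(66,-71,56)],[(232,626),(697,484),(108,172),(560,42),(140,200),(548,85)],235,160,7,[.46,.06,0.2])
go("cover",[(67,75,5),(67,-75,5),(-67,-75,5),(-67,75,5),(-79,46,5),(-79,-46,5)],[(80,97),(527,60),(552,458),(95,500),(188,530),(470,503)],140,205,7,[.36,.31,0])
go("br",[(25,60,8),(25,-60,8),(-25,-60,8),(-25,60,8)],[(312,410),(532,475),(510,565),(287,505)],345,125,4.5,[.4,-.27,-.2])
E
```

```text
case [0.5599 0.043 ] 16.94
[[-0.6, 0.8], [0.9, 0.7], [-0.3, -0.4], [-0.1, -0.6], [-1.2, 0.3], [1.3, -0.9]]
cover [0.4779 0.2935] 5.51
[[-0.3, -0.2], [0.4, -0.7], [0.3, 0.2], [0.1, 0.3], [-0.2, 0.1], [-0.3, 0.2]]
br [ 0.5064 -0.2927] -15.48
[[-0.2, 0.3], [0.1, -0.3], [0.1, 0.4], [0.1, -0.4]]
```

```bash
cat > plan.py <<'E'
from h import *
from scipy.spatial.transform import Rotation as Ro
def down(yaw,tilt=0,about=None):
    """tool y at world angle yaw, z down; then tilt (deg) as R_y(-tilt) in frame whose x is along yaw"""
    a=np.radians(yaw); y=np.array([np.cos(a),np.sin(a),0]); z=np.array([0,0,-1.]); x=np.cross(y,z)
    R=np.c_[x,y,z]
    if tilt:
        ax=np.cross([0,0,1.],y)  # frame y
        R=Ro.from_rotvec(-np.radians(tilt)*ax).as_matrix()@R
    return R
def rel(p0,R0,p,R):
    return np.round(R0.T@(np.array(p)-p0),4).tolist(), np.round(Ro.from_matrix(R0.T@R).as_rotvec(degrees=True),2).tolist()
def plan(targets,p0=None,R0=None):
    s=manip.state()
    p0=np.array(s["tool_pos"]) if p0 is None else p0; R0=np.array(s["eef_rot"]) if R0 is None else R0
    for t in targets:
        print(t,*rel(p0,R0,t[:3],down(*t[3:])))
        p0,R0=np.array(t[:3]),down(*t[3:])
E
python3 - <<'E'
from plan import *
L=[]
for az,r,z in [(51,.63,.26),(33,.62,.28),(16,.6,.28)]:
    a=np.radians(az); L.append((r*np.cos(a),r*np.sin(a),z,az))
L.append((.56,.03,.26,4))
plan(L)
E
```

```text
(np.float64(0.39647184636139765), np.float64(0.48960195571789167), 0.26, 51) [-0.1987, -0.0518, -0.0294] [-0.09, 0.01, 18.39]
(np.float64(0.5199757521261629), np.float64(0.3376762017093168), 0.28, 33) [-0.1916, -0.0403, -0.02] [0.0, 0.0, 18.0]
(np.float64(0.5767570175629914), np.float64(0.1653824134901995), 0.28, 16) [-0.1754, -0.0462, 0.0] [0.0, 0.0, 17.0]
(0.56, 0.03, 0.26, 4) [-0.1255, -0.0534, 0.02] [0.0, 0.0, 12.0]
```

>>> apply_moves(rows=[{"xyz": [-0.04, -0.01, -0.006], "angular": [0, 0, 3.7]}, {"xyz": [-0.08, -0.02, -0.012], "angular": [0, 0, 7.4]}, {"xyz": [-0.12, -0.03, -0.018], "angular": [0, 0, 11]}, {"xyz": [-0.16, -0.04, -0.024], "angular": [0, 0, 14.7]}, {"xyz": [-0.198, -0.05, -0.029], "angular": [0, 0, 18.4]}], claw=100)

```text
clock: 0.62
tool_pos: [0.3984, 0.4902, 0.2607]
eef_rot: [[-0.775, 0.632, 0.001], [0.632, 0.775, -0.0], [-0.001, 0.0, -1.0]]
ft_force: [0.5, 0.5, 0.4]
width: 0.0855
```

>>> apply_moves(rows=[{"xyz": [-0.038, -0.008, -0.004], "angular": [0, 0, 3.6]}, {"xyz": [-0.077, -0.016, -0.008], "angular": [0, 0, 7.2]}, {"xyz": [-0.115, -0.024, -0.012], "angular": [0, 0, 10.8]}, {"xyz": [-0.153, -0.032, -0.016], "angular": [0, 0, 14.4]}, {"xyz": [-0.192, -0.04, -0.02], "angular": [0, 0, 18]}])

```text
clock: 1.03
tool_pos: [0.5212, 0.3384, 0.2804]
eef_rot: [[-0.542, 0.84, -0.001], [0.84, 0.542, 0.0], [0.0, -0.0, -1.0]]
ft_force: [-0.1, 0.9, 0.4]
width: 0.0856
```

Run:
```python
from plan import *
s=manip.state(); d=wristpose(optics.snapshot("wrist"),s); cv2.imwrite("pics/w1.png",d["image"][:,:,::-1])
np.save("w1.npy",d["pose"])
print(s["clock"],s["tool_pos"],s["ft_force"]); plan([(.5768,.1654,.28,16),(.56,.03,.26,4)])
```

```text
1.0333 [0.52117604 0.33844163 0.28037819] [-0.07834482  0.87812392  0.40521421]
(0.5768, 0.1654, 0.28, 16) [-0.1626, -0.0451, 0.0033] [0.23, 0.63, 15.83]
(0.56, 0.03, 0.26, 4) [-0.1255, -0.0535, 0.02] [0.0, 0.0, 12.0]
```

View pics/w1.png

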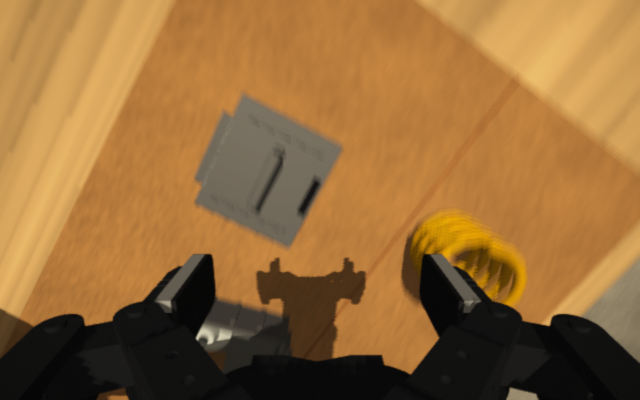

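>>> apply_moves(rows=[{"xyz": [-0.035, -0.009, 0], "angular": [0, 0, 3.4]}, {"xyz": [-0.07, -0.018, 0], "angular": [0, 0, 6.8]}, {"xyz": [-0.105, -0.028, 0], "angular": [0, 0, 10.2]}, {"xyz": [-0.14, -0.037, 0], "angular": [0, 0, 13.6]}, {"xyz": [-0.175, -0.046, 0], "angular": [0, 0, 17]}])

```text
clock: 1.5
tool_pos: [0.5773, 0.1667, 0.2802]
eef_rot: [[-0.273, 0.962, -0.0], [0.962, 0.273, 0.0], [0.0, -0.0, -1.0]]
ft_force: [0.2, 0.2, -0.1]
width: 0.0854
```

>>> apply_moves(rows=[{"xyz": [-0.038, -0.016, 0.006], "angular": [0, 0, 4]}, {"xyz": [-0.073, -0.032, 0.012], "angular": [0, 0, 8]}, {"xyz": [-0.1, -0.043, 0.016], "angular": [0, 0, 11]}, {"xyz": [-0.118, -0.05, 0.019], "angular": [0, 0, 12]}, {"xyz": [-0.125, -0.053, 0.02], "angular": [0, 0, 12]}])

```text
clock: 1.92
tool_pos: [0.5598, 0.0287, 0.26]
eef_rot: [[-0.063, 0.998, -0.001], [0.998, 0.063, -0.003], [-0.003, -0.002, -1.0]]
ft_force: [0.3, -0.3, 0.2]
width: 0.0854
```

Run:
```python
from plan import *
optics.snapshot("side")
s=manip.state(); d=wristpose(optics.snapshot("wrist"),s); cv2.imwrite("pics/w2.png",d["image"][:,:,::-1])
np.savez("w2.npz",pose=d["pose"],camera_matrix=d["camera_matrix"])
print(s["clock"],s["tool_pos"],s["ft_force"],s["qd"])
```

```text
1.9667 [0.55996323 0.02919784 0.26005337] [-0.07066678 -1.60974526  0.34555719] [-2.3240253   0.23128807 -2.72909821 -1.79658154 -0.62968202  0.60446883
 -2.09661705]
```

View pics/w2.png

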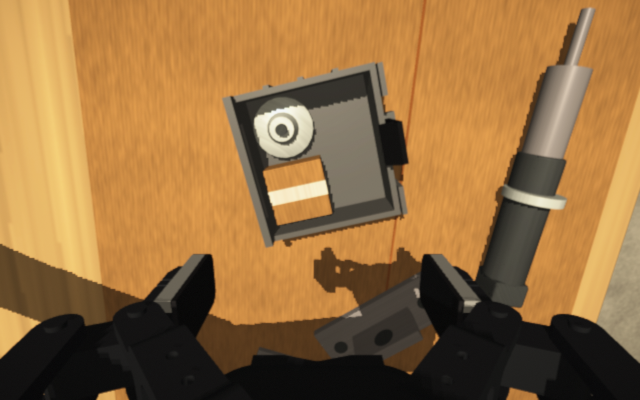

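Run:
```python
from h import *
im=cv2.imread("pics/w2.png")[:,:,::-1]
crop(im,215,55,200,200,3.9,"pics/c_w2.png")
im2=cv2.imread("pics/c_w2.png"); print(im2.shape)
cv2.imwrite("pics/c_w2.png",cv2.resize(im2,(600,600))) if im2.shape[0]>600 else 0
crop(im,215,55,100,100,6,"pics/c_w2a.png")
crop(im,315,55,100,100,6,"pics/c_w2b.png")
crop(im,215,155,100,100,6,"pics/c_w2c.png")
crop(im,315,155,100,100,6,"pics/c_w2d.png")
```

```text
(780, 780, 3)
```

View pics/c_w2a.png

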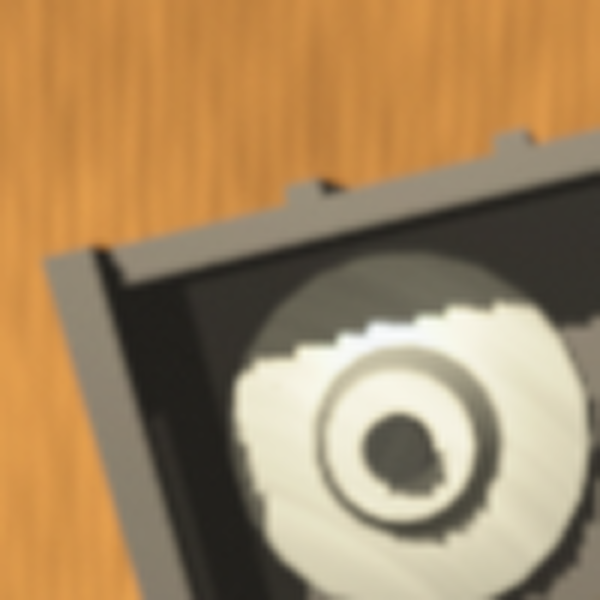

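View pics/c_w2b.png

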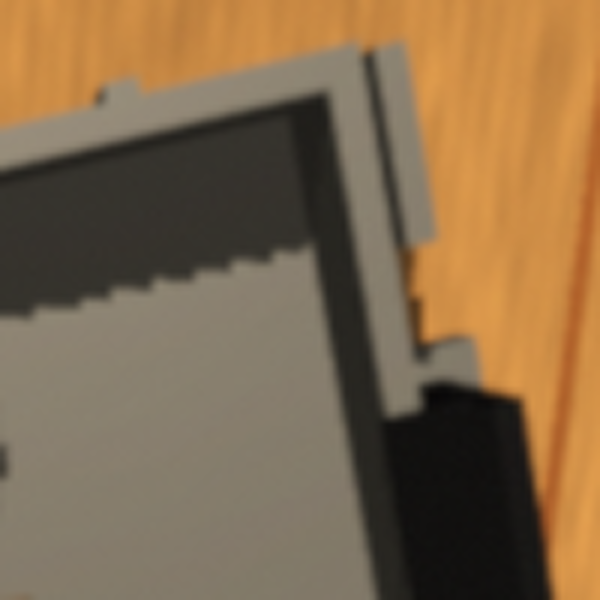

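View pics/c_w2c.png

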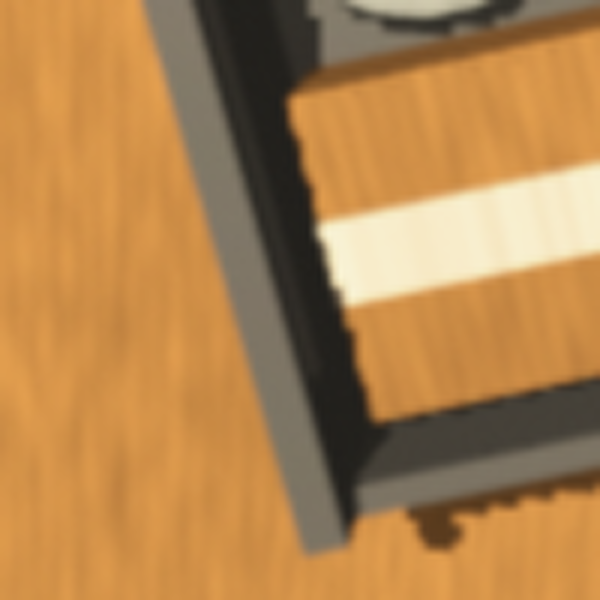

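View pics/c_w2d.png

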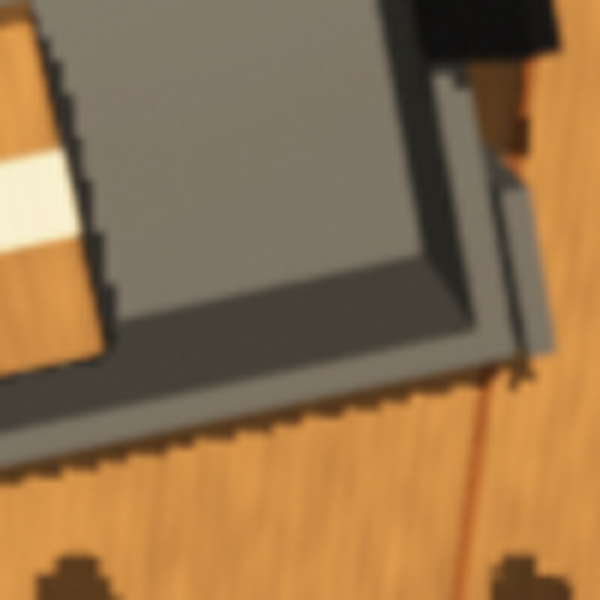

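Run:
```python
from fit import *
d=dict(np.load("w2.npz"))
un=lambda L,x0,y0,f=6:[(x0+(x+.5)/f-.5,y0+(y+.5)/f-.5) for x,y in L]
P=np.array([(-74,77,69),(-66,77,69),(66,71,56),(72,77,56),(77,75,64),(77,45,64),(-74,-77,69),(-66,-77,69),(66,-71,56),(77,-75,64),(77,-45,64),(66,-71,5)])*1e-3
uv=un([(45,262),(97,250)],215,55)+un([(326,95),(357,43),(404,42),(436,240)],315,55)+un([(308,553),(348,545)],215,155)+un([(473,327),(553,352),(520,190),(425,257)],315,155)
q,r=fit(d,P,uv,[.56,.04,.3]); print(q[:2],np.degrees(q[2])); print(np.round(r,1).tolist())
```

```text
[0.55782129 0.04397023] 16.661531110168013
[[-0.7, -0.5], [-1.1, -0.5], [0.5, -0.7], [0.4, -0.2], [-0.2, -0.1], [0.0, 0.4], [-0.8, 0.9], [-0.0, 0.6], [0.8, 0.9], [0.3, 0.5], [1.2, -0.2], [-0.3, -0.3]]
```

Run:
```python
from plan import *
plan([(.53,-.15,.21,-6),(.507,-.292,.14,-15.5)],np.array([.56,.03,.26]),down(4))
```

```text
(0.53, -0.15, 0.21, -6) [-0.1775, -0.0425, 0.05] [0.0, 0.0, 10.0]
(0.507, -0.292, 0.14, -15.5) [-0.1436, -0.008, 0.07] [0.0, 0.0, 9.5]
```

>>> apply_moves(rows=[{"xyz": [-0.035, -0.008, 0.005], "angular": [0, 0, 2]}, {"xyz": [-0.07, -0.017, 0.015], "angular": [0, 0, 4]}, {"xyz": [-0.105, -0.025, 0.026], "angular": [0, 0, 6]}, {"xyz": [-0.14, -0.034, 0.038], "angular": [0, 0, 8]}, {"xyz": [-0.177, -0.042, 0.05], "angular": [0, 0, 10]}])

```text
clock: 2.43
tool_pos: [0.5324, -0.144, 0.21]
eef_rot: [[0.1, 0.995, 0.002], [0.995, -0.1, 0.002], [0.002, 0.001, -1.0]]
ft_force: [0.8, -0.6, 0.5]
width: 0.0855
```

>>> apply_moves(rows=[{"xyz": [-0.036, -0.002, 0.016], "angular": [0, 0, 2.5]}, {"xyz": [-0.072, -0.004, 0.034], "angular": [0, 0, 5]}, {"xyz": [-0.105, -0.006, 0.05], "angular": [0, 0, 7]}, {"xyz": [-0.132, -0.007, 0.064], "angular": [0, 0, 9]}, {"xyz": [-0.1436, -0.008, 0.07], "angular": [0, 0, 9.5]}])

```text
clock: 2.85
tool_pos: [0.5077, -0.2903, 0.1385]
eef_rot: [[0.27, 0.963, -0.002], [0.963, -0.27, -0.001], [-0.001, -0.002, -1.0]]
ft_force: [-0.6, 0.3, 0.5]
width: 0.0857
```

Run:
```python
from plan import *
optics.snapshot("side")
s=manip.state(); d=wristpose(optics.snapshot("wrist"),s); cv2.imwrite("pics/w3.png",d["image"][:,:,::-1])
np.savez("w3.npz",pose=d["pose"],camera_matrix=d["camera_matrix"])
print(s["clock"],s["tool_pos"],s["eef_rot"])
```

```text
2.9 [ 0.50687351 -0.29114724  0.13818981] [[ 0.27097869  0.96258042 -0.00307966]
 [ 0.96258312 -0.27098355 -0.0012818 ]
 [-0.00206838 -0.00261709 -0.99999444]]
```

View pics/w3.png

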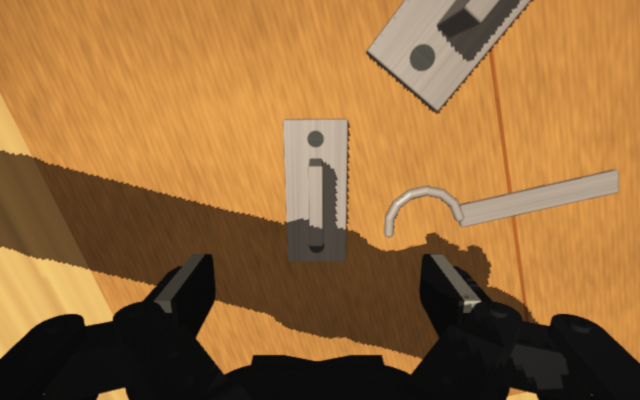

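Run:
```python
from fit import *
d=dict(np.load("w3.npz"))
P=np.array([(-25,60,8),(25,60,8),(25,-60,8),(-25,-60,8)])*1e-3
q,r=fit(d,P,[(284,120),(348,119.5),(346,261),(289,261)],[.506,-.29,-.27]); print(q[:2],np.degrees(q[2])); print(np.round(r,1).tolist())
c,s=np.cos(q[2]),np.sin(q[2])
for uv in [(388,234),(386,215),(400,195)]:
    p=ray(d,uv,.008); v=p[:2]-q[:2]; print("hook local mm",1e3*np.array([c*v[0]+s*v[1],-s*v[0]+c*v[1]]))
for uv in [(310,163),(323,163),(310,247),(323,247)]:
    p=ray(d,uv,.044); v=p[:2]-q[:2]; print("lug local mm",1e3*np.array([c*v[0]+s*v[1],-s*v[0]+c*v[1]]))
```

```text
[ 0.50348498 -0.29399952] -15.125244631169714
[[-0.5, -0.5], [0.6, -0.6], [0.4, 0.5], [-0.5, 0.9]]
hook local mm [ 59.66222945 -34.86136   ]
hook local mm [ 57.22337014 -17.99205194]
hook local mm [67.85725635 -0.90691095]
lug local mm [-4.17760464 32.28519344]
lug local mm [ 4.79637809 32.20736901]
lug local mm [ -5.11712803 -30.43374802]
lug local mm [  4.49949779 -30.50600897]
```

Run:
```python
from plan import *
plan([(.5035,-.294,.06,-15.2),(.5035,-.294,.013,-15.2)],np.array([.507,-.292,.14]),down(-15.5))
```

```text
(0.5035, -0.294, 0.06, -15.2) [-0.0029, -0.0028, 0.08] [0.0, 0.0, -0.3]
(0.5035, -0.294, 0.013, -15.2) [0.0, 0.0, 0.047] [0.0, 0.0, 0.0]
```

>>> apply_moves(rows=[{"xyz": [-0.001, -0.001, 0.008], "angular": [0, 0, 0]}, {"xyz": [-0.002, -0.002, 0.02], "angular": [0, 0, -0.3]}, {"xyz": [-0.003, -0.003, 0.038], "angular": [0, 0, -0.3]}, {"xyz": [-0.003, -0.003, 0.06], "angular": [0, 0, -0.3]}, {"xyz": [-0.003, -0.003, 0.08], "angular": [0, 0, -0.3]}], claw=40)

```text
clock: 3.37
tool_pos: [0.5069, -0.2864, 0.0602]
eef_rot: [[0.257, 0.967, 0.003], [0.967, -0.257, 0.002], [0.003, 0.002, -1.0]]
ft_force: [0.4, 1.0, -0.7]
width: 0.0341
```

>>> apply_moves(rows=[{"xyz": [0, 0, 0.016], "angular": [0, 0, 0]}, {"xyz": [0, 0, 0.03], "angular": [0, 0, 0]}, {"xyz": [0, 0, 0.04], "angular": [0, 0, 0]}, {"xyz": [0, 0, 0.045], "angular": [0, 0, 0]}, {"xyz": [0, 0, 0.046], "angular": [0, 0, 0]}])

```text
clock: 3.78
tool_pos: [0.5052, -0.2882, 0.0138]
eef_rot: [[0.26, 0.966, -0.0], [0.966, -0.26, 0.002], [0.002, -0.001, -1.0]]
ft_force: [0.8, -0.2, 0.0]
width: 0.0341
```

Run:
```python
from plan import *
s=manip.state(); print(s["tool_pos"],s["qd"])
d=wristpose(optics.snapshot("wrist"),s); cv2.imwrite("pics/w4.png",d["image"][:,:,::-1])
plan([(.5035,-.294,.013,-15.2)])
```

```text
[ 0.50522895 -0.28817279  0.01380302] [ 0.79713461 -0.04804808  0.63350772 -0.52937101 -0.18373776 -0.75114601
  0.10848978]
(0.5035, -0.294, 0.013, -15.2) [-0.0053, -0.0004, 0.0013] [0.01, -0.05, 0.11]
```

View pics/w4.png

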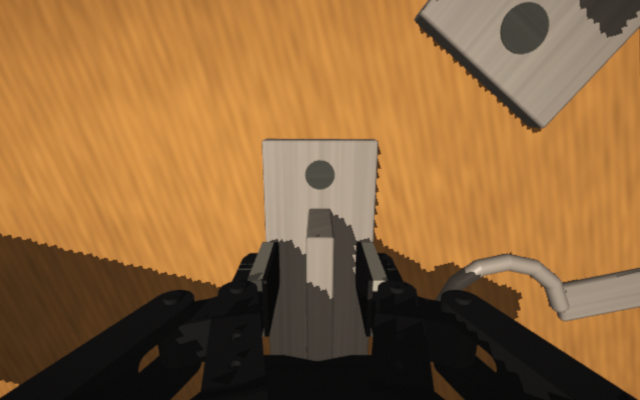

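>>> apply_moves(rows=[{"xyz": [-0.002, 0, 0.001], "angular": [0, 0, 0]}, {"xyz": [-0.004, 0, 0.001], "angular": [0, 0, 0]}, {"xyz": [-0.005, 0, 0.001], "angular": [0, 0, 0]}, {"xyz": [-0.005, 0, 0.001], "angular": [0, 0, 0]}, {"xyz": [-0.005, 0, 0.001], "angular": [0, 0, 0]}])

```text
clock: 4.25
tool_pos: [0.5032, -0.2955, 0.0137]
eef_rot: [[0.263, 0.965, 0.001], [0.965, -0.263, -0.0], [-0.0, 0.001, -1.0]]
ft_force: [0.8, -0.8, 0.6]
width: 0.0344
```

>>> apply_moves(rows=[{"xyz": [0, 0, 0], "angular": [0, 0, 0]}, {"xyz": [0, 0, 0], "angular": [0, 0, 0]}, {"xyz": [0, 0, 0], "angular": [0, 0, 0]}, {"xyz": [0, 0, 0], "angular": [0, 0, 0]}, {"xyz": [0, 0, 0], "angular": [0, 0, 0]}], claw=0)

```text
clock: 4.67
tool_pos: [0.5037, -0.2953, 0.0137]
eef_rot: [[0.262, 0.965, 0.001], [0.965, -0.262, -0.001], [-0.0, 0.001, -1.0]]
ft_force: [0.9, -0.2, 2.9]
width: 0.0091
```

Run:
```python
from plan import *
a=np.radians(16.7);c,s=np.cos(a),np.sin(a)
t=np.array([.558+.032*c,.044+.032*s]);print(t)
plan([(.5037,-.2953,.125,-15.2),(.545,-.12,.15,0),(t[0],t[1]-.001,.135,16.7)])
```

```text
[0.58865032 0.05319554]
(0.5037, -0.2953, 0.125, -15.2) [-0.0001, 0.0001, -0.1113] [0.07, 0.02, -0.0]
(0.545, -0.12, 0.15, 0) [0.18, -0.0061, -0.025] [0.0, 0.0, -15.2]
(np.float64(0.5886503198350501), np.float64(0.052195536635190776), 0.135, 16.7) [0.1722, 0.0437, 0.015] [0.0, 0.0, -16.7]
```

>>> apply_moves(rows=[{"xyz": [0, 0, -0.01], "angular": [0, 0, 0]}, {"xyz": [0, 0, -0.03], "angular": [0, 0, 0]}, {"xyz": [0, 0, -0.058], "angular": [0, 0, 0]}, {"xyz": [0, 0, -0.086], "angular": [0, 0, 0]}, {"xyz": [0.01, 0, -0.11], "angular": [0, 0, 0]}])

```text
clock: 5.08
tool_pos: [0.5036, -0.2879, 0.1246]
eef_rot: [[0.266, 0.964, -0.002], [0.964, -0.266, -0.002], [-0.003, -0.002, -1.0]]
ft_force: [-1.0, -1.0, -4.0]
width: 0.0091
```

>>> apply_moves(rows=[{"xyz": [0.028, 0, -0.008], "angular": [0, 0, -3]}, {"xyz": [0.063, -0.002, -0.015], "angular": [0, 0, -6]}, {"xyz": [0.1, -0.003, -0.02], "angular": [0, 0, -9]}, {"xyz": [0.135, -0.004, -0.025], "angular": [0, 0, -12]}, {"xyz": [0.17, -0.006, -0.025], "angular": [0, 0, -15.2]}])

```text
clock: 5.5
tool_pos: [0.5441, -0.1179, 0.1488]
eef_rot: [[-0.002, 1.0, -0.001], [1.0, 0.002, 0.0], [0.0, -0.001, -1.0]]
ft_force: [1.3, -0.7, -4.5]
width: 0.0092
```

>>> apply_moves(rows=[{"xyz": [0.036, 0.009, 0], "angular": [0, 0, -3.5]}, {"xyz": [0.074, 0.019, 0.003], "angular": [0, 0, -7]}, {"xyz": [0.112, 0.029, 0.006], "angular": [0, 0, -11]}, {"xyz": [0.148, 0.038, 0.01], "angular": [0, 0, -15]}, {"xyz": [0.172, 0.044, 0.015], "angular": [0, 0, -16.7]}])

```text
clock: 5.92
tool_pos: [0.5878, 0.058, 0.1326]
eef_rot: [[-0.295, 0.956, -0.002], [0.956, 0.295, 0.003], [0.004, -0.001, -1.0]]
ft_force: [-0.1, 2.1, -3.7]
width: 0.0091
```

Run:
```python
from plan import *
optics.snapshot("top")
s=manip.state(); d=wristpose(optics.snapshot("wrist"),s); cv2.imwrite("pics/w5.png",d["image"][:,:,::-1])
np.savez("w5.npz",pose=d["pose"],camera_matrix=d["camera_matrix"])
print(s["clock"],s["tool_pos"],s["width"],s["ft_force"])
plan([(.5886,.0522,.06,16.7)])
```

```text
5.9667 [0.58806252 0.06467176 0.1311308 ] 0.009018428284995815 [ 0.74333931  6.90405264 -5.36264731]
(0.5886, 0.0522, 0.06, 16.7) [-0.0094, -0.001, 0.0712] [-0.17, -0.39, 0.65]
```

View pics/w5.png

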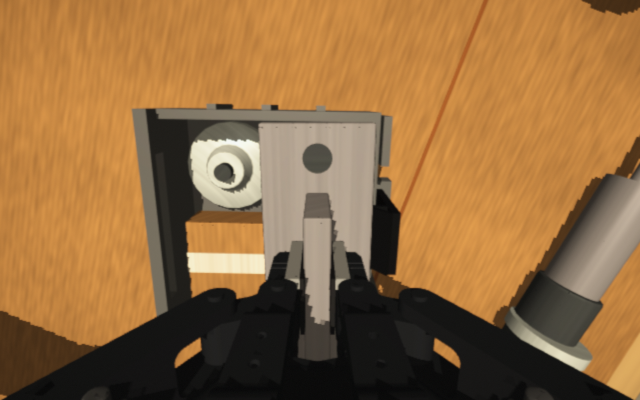

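>>> apply_moves(rows=[{"xyz": [0, 0, 0.01], "angular": [0, 0, 0]}, {"xyz": [0, 0, 0.015], "angular": [0, 0, 0]}, {"xyz": [0, 0, 0.015], "angular": [0, 0, 0]}, {"xyz": [0, 0, 0.015], "angular": [0, 0, 0]}, {"xyz": [0, 0, 0.015], "angular": [0, 0, 0]}])

```text
clock: 6.43
tool_pos: [0.5885, 0.0507, 0.1183]
eef_rot: [[-0.285, 0.959, -0.0], [0.959, 0.285, -0.001], [-0.001, -0.001, -1.0]]
ft_force: [0.0, 0.0, -4.4]
width: 0.009
```

Run:
```python
from plan import *
s=manip.state();print(s["tool_pos"],s["qd"].round(1) if hasattr(s["qd"],"round") else s["qd"])
plan([(.5886,.0522,.06,16.7),(.5886,.0522,.019,16.7)])
```

```text
[0.58846667 0.05066089 0.11828239] [-0.2 -0.5 -0.4 -0.7 -0.1  0.   0. ]
(0.5886, 0.0522, 0.06, 16.7) [0.0015, 0.0006, 0.0583] [-0.03, 0.03, -0.15]
(0.5886, 0.0522, 0.019, 16.7) [0.0, 0.0, 0.041] [0.0, 0.0, 0.0]
```

>>> apply_moves(rows=[{"xyz": [0.001, 0, 0.008], "angular": [0, 0, 0]}, {"xyz": [0.001, 0, 0.02], "angular": [0, 0, 0]}, {"xyz": [0.001, 0, 0.034], "angular": [0, 0, 0]}, {"xyz": [0.001, 0, 0.047], "angular": [0, 0, 0]}, {"xyz": [0.001, 0, 0.058], "angular": [0, 0, 0]}])

```text
clock: 6.85
tool_pos: [0.5881, 0.053, 0.0592]
eef_rot: [[-0.287, 0.958, -0.001], [0.958, 0.287, -0.0], [0.0, -0.001, -1.0]]
ft_force: [-0.8, -0.5, -4.5]
width: 0.009
```

>>> apply_moves(rows=[{"xyz": [0, 0, 0.01], "angular": [0, 0, 0]}, {"xyz": [0, 0, 0.02], "angular": [0, 0, 0]}, {"xyz": [0, 0, 0.03], "angular": [0, 0, 0]}, {"xyz": [0, 0, 0.036], "angular": [0, 0, 0]}, {"xyz": [0, 0, 0.038], "angular": [0, 0, 0]}])

```text
clock: 7.27
tool_pos: [0.587, 0.0529, 0.0211]
eef_rot: [[-0.287, 0.958, -0.003], [0.958, 0.287, -0.0], [0.001, -0.003, -1.0]]
ft_force: [-4.3, 0.1, -0.3]
width: 0.0091
```

>>> apply_moves(rows=[{"xyz": [0, 0, 0.001], "angular": [0, 0, 0]}, {"xyz": [0, 0, 0.002], "angular": [0, 0, 0]}, {"xyz": [0, 0, 0.003], "angular": [0, 0, 0]}, {"xyz": [0, 0, 0.003], "angular": [0, 0, 0]}, {"xyz": [0, 0, 0.003], "angular": [0, 0, 0]}])

```text
clock: 7.68
tool_pos: [0.5882, 0.0529, 0.0198]
eef_rot: [[-0.287, 0.958, 0.0], [0.958, 0.287, -0.0], [-0.0, 0.0, -1.0]]
ft_force: [-3.7, -0.7, -0.8]
width: 0.009
```

>>> apply_moves(rows=[{"xyz": [0, 0, 0], "angular": [0, 0, 0]}, {"xyz": [0, 0, 0], "angular": [0, 0, 0]}, {"xyz": [0, 0, 0], "angular": [0, 0, 0]}, {"xyz": [0, 0, 0], "angular": [0, 0, 0]}, {"xyz": [0, 0, 0], "angular": [0, 0, 0]}], claw=22)

```text
clock: 8.1
tool_pos: [0.5887, 0.0529, 0.02]
eef_rot: [[-0.287, 0.958, 0.001], [0.958, 0.287, -0.0], [-0.0, 0.001, -1.0]]
ft_force: [-4.7, -0.9, 5.5]
width: 0.019
```

>>> apply_moves(rows=[{"xyz": [0, 0, -0.01], "angular": [0, 0, 0]}, {"xyz": [0, 0, -0.03], "angular": [0, 0, 0]}, {"xyz": [0, 0, -0.06], "angular": [0, 0, 0]}, {"xyz": [0, 0, -0.098], "angular": [0, 0, 0]}, {"xyz": [0, 0, -0.138], "angular": [0, 0, 0]}])

```text
clock: 8.52
tool_pos: [0.5897, 0.054, 0.159]
eef_rot: [[-0.288, 0.958, 0.003], [0.958, 0.288, 0.0], [-0.0, 0.003, -1.0]]
ft_force: [0.1, 0.2, -0.3]
width: 0.0189
```

Run:
```python
from plan import *
optics.snapshot("side")
s=manip.state(); d=wristpose(optics.snapshot("wrist"),s); cv2.imwrite("pics/w6.png",d["image"][:,:,::-1])
np.savez("w6.npz",pose=d["pose"],camera_matrix=d["camera_matrix"])
print(s["clock"],s["tool_pos"],s["width"],s["ft_force"])
```

```text
8.5667 [0.59555611 0.05386836 0.16835745] 0.019005690825183046 [ 1.52235867 -0.29198968  5.31122293]
```

View pics/w6.png

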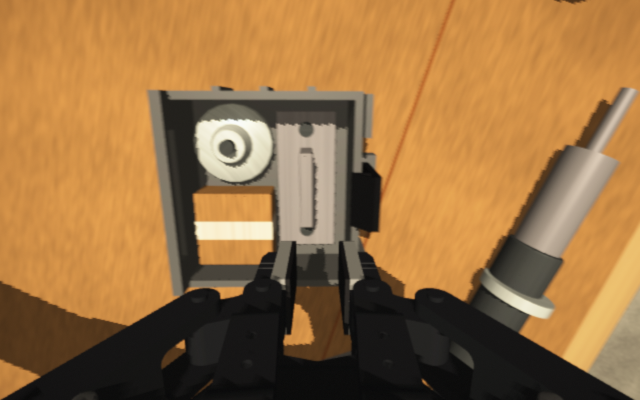

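Run:
```python
from plan import *
plan([(.535,.17,.17,11),(.478,.29,.15,5.5)],np.array([.589,.053,.158]),down(16.7))
```

```text
(0.535, 0.17, 0.17, 11) [0.1276, -0.0181, -0.012] [0.0, 0.0, 5.7]
(0.478, 0.29, 0.15, 5.5) [0.1287, -0.0331, 0.02] [0.0, 0.0, 5.5]
```

>>> apply_moves(rows=[{"xyz": [0.008, -0.001, -0.005], "angular": [0, 0, 0.5]}, {"xyz": [0.03, -0.004, -0.012], "angular": [0, 0, 1.5]}, {"xyz": [0.06, -0.008, -0.012], "angular": [0, 0, 3]}, {"xyz": [0.095, -0.013, -0.012], "angular": [0, 0, 4.5]}, {"xyz": [0.128, -0.018, -0.012], "angular": [0, 0, 5.7]}], claw=40)

```text
clock: 9.03
tool_pos: [0.5336, 0.173, 0.1687]
eef_rot: [[-0.189, 0.982, 0.0], [0.982, 0.189, 0.001], [0.001, 0.0, -1.0]]
ft_force: [0.3, 1.4, -1.4]
width: 0.0342
```

>>> apply_moves(rows=[{"xyz": [0.035, -0.009, 0.004], "angular": [0, 0, 1.5]}, {"xyz": [0.07, -0.018, 0.01], "angular": [0, 0, 3]}, {"xyz": [0.1, -0.026, 0.015], "angular": [0, 0, 4]}, {"xyz": [0.12, -0.031, 0.018], "angular": [0, 0, 5]}, {"xyz": [0.129, -0.033, 0.02], "angular": [0, 0, 5.5]}])

```text
clock: 9.45
tool_pos: [0.474, 0.2965, 0.1479]
eef_rot: [[-0.103, 0.995, -0.003], [0.995, 0.103, 0.002], [0.002, -0.003, -1.0]]
ft_force: [0.4, 0.4, -0.5]
width: 0.0342
```

>>> apply_moves(rows=[{"xyz": [0, 0, 0], "angular": [0, 0, 0]}, {"xyz": [0, 0, 0], "angular": [0, 0, 0]}, {"xyz": [0, 0, 0], "angular": [0, 0, 0]}, {"xyz": [0, 0, 0], "angular": [0, 0, 0]}, {"xyz": [0, 0, 0], "angular": [0, 0, 0]}])

```text
clock: 9.87
tool_pos: [0.4785, 0.2891, 0.1496]
eef_rot: [[-0.092, 0.996, 0.001], [0.996, 0.092, -0.0], [-0.001, 0.001, -1.0]]
ft_force: [0.4, -0.4, -0.3]
width: 0.0344
```

Run:
```python
from plan import *
s=manip.state(); d=wristpose(optics.snapshot("wrist"),s); cv2.imwrite("pics/w7.png",d["image"][:,:,::-1])
np.savez("w7.npz",pose=d["pose"],camera_matrix=d["camera_matrix"])
print(s["clock"],s["tool_pos"],s["width"],s["ft_force"],s["qd"])
d=optics.snapshot("top");cv2.imwrite("pics/t7.png",d["image"][:,:,::-1])
```

```text
9.8667 [0.47851715 0.28909778 0.14964385] 0.034396629068755624 [ 0.37915987 -0.3886544  -0.32497243] [-0.36794289 -0.15848273 -0.63528811  0.07300463 -0.17884214  0.10652416
 -0.04450219]
```

View pics/w7.png

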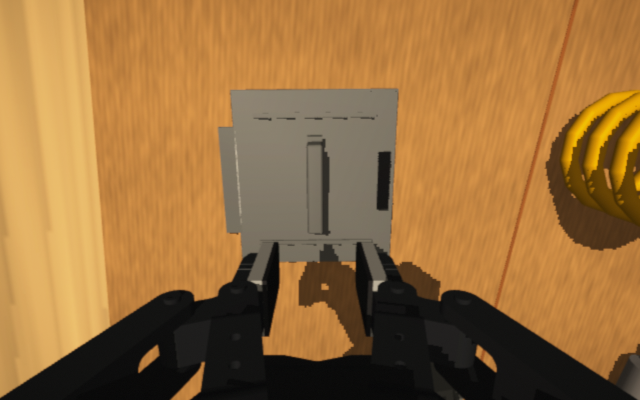

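View pics/t7.png

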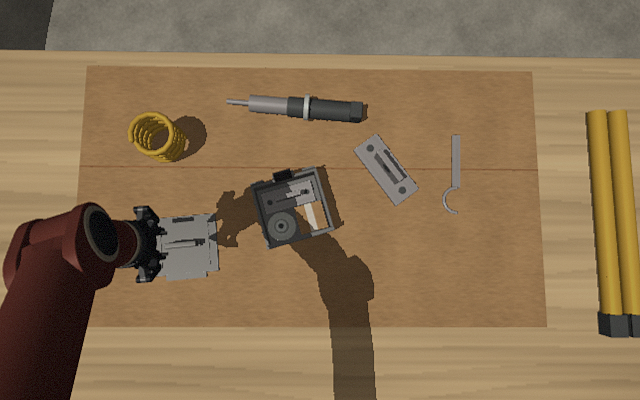

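```bash
python3 - <<'E'
from h import *
im=cv2.imread("pics/w7.png")[:,:,::-1]
crop(im,210,80,200,190,3.9,"pics/c_w7.png")
E
python3 -c "
import cv2;i=cv2.imread('pics/c_w7.png');cv2.imwrite('pics/c_w7.png',cv2.resize(i,(600,570)))"
```

```text
(no output)
```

View pics/c_w7.png

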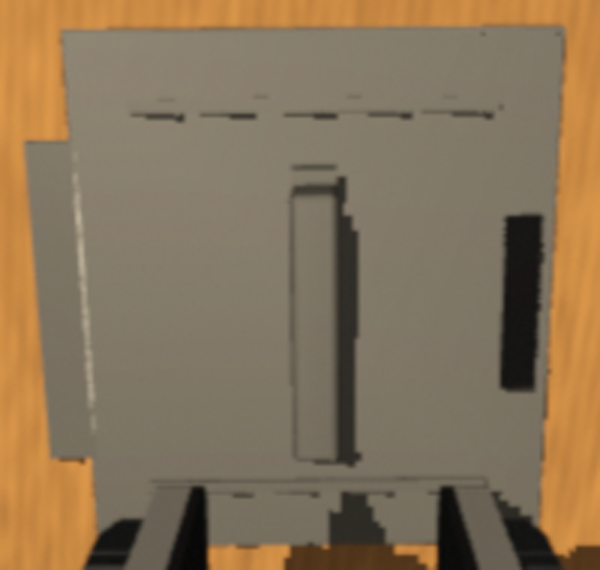

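Run:
```python
from fit import *
d=dict(np.load("w7.npz"))
P=np.array([(-67,75,5),(67,75,5),(67,-75,5),(-79,46,5),(-79,-46,5),(-6,35,39),(6,35,39),(6,-35,39),(-6,-35,39)])*1e-3
L=[(62,31),(565,28),(541,545),(25,142),(52,460),(291,195),(337,195),(337,462),(295,460)]
uv=[(210+(x+.5)/3-.5,80+(y+.5)/3-.5) for x,y in L]
q,r=fit(d,P,uv,[.478,.293,.1]); print(q[:2],np.degrees(q[2])); print(np.round(r,1).tolist())
from plan import *
plan([(q[0],q[1],.06,np.degrees(q[2])),(q[0],q[1],.011,np.degrees(q[2]))])
```

```text
[0.47501144 0.29386792] 5.843606120095047
[[-0.7, -0.5], [0.9, -1.1], [-0.2, 0.0], [-0.4, -0.1], [-0.4, -0.3], [-0.5, 0.0], [0.6, -0.1], [1.0, 0.8], [-0.3, 1.6]]
(np.float64(0.4750114398499456), np.float64(0.2938679207047993), 0.06, np.float64(5.843606120095047)) [0.0043, -0.0027, 0.0895] [0.03, 0.01, -0.48]
(np.float64(0.4750114398499456), np.float64(0.2938679207047993), 0.011, np.float64(5.843606120095047)) [0.0, 0.0, 0.049] [0.0, 0.0, 0.0]
```

>>> apply_moves(rows=[{"xyz": [0.001, -0.001, 0.01], "angular": [0, 0, 0]}, {"xyz": [0.003, -0.002, 0.03], "angular": [0, 0, -0.4]}, {"xyz": [0.004, -0.003, 0.055], "angular": [0, 0, -0.5]}, {"xyz": [0.004, -0.003, 0.075], "angular": [0, 0, -0.5]}, {"xyz": [0.004, -0.003, 0.09], "angular": [0, 0, -0.5]}])

```text
clock: 10.38
tool_pos: [0.4727, 0.2942, 0.0569]
eef_rot: [[-0.104, 0.995, -0.003], [0.995, 0.104, -0.001], [-0.001, -0.003, -1.0]]
ft_force: [0.6, 0.3, 0.6]
width: 0.034
```

>>> apply_moves(rows=[{"xyz": [0, 0, 0.014], "angular": [0, 0, 0]}, {"xyz": [0, 0, 0.029], "angular": [0, 0, 0]}, {"xyz": [0, 0, 0.04], "angular": [0, 0, 0]}, {"xyz": [0, 0, 0.047], "angular": [0, 0, 0]}, {"xyz": [0, 0, 0.049], "angular": [0, 0, 0]}])

```text
clock: 10.8
tool_pos: [0.4732, 0.2941, 0.0089]
eef_rot: [[-0.104, 0.995, -0.002], [0.995, 0.104, -0.001], [-0.001, -0.002, -1.0]]
ft_force: [-0.4, -0.3, -0.1]
width: 0.0339
```

>>> apply_moves(rows=[{"xyz": [0, 0, 0], "angular": [0, 0, 0]}, {"xyz": [0, 0, 0], "angular": [0, 0, 0]}, {"xyz": [0, 0, 0], "angular": [0, 0, 0]}, {"xyz": [0, 0, 0], "angular": [0, 0, 0]}, {"xyz": [0, 0, 0], "angular": [0, 0, 0]}])

```text
clock: 11.22
tool_pos: [0.4743, 0.2949, 0.0109]
eef_rot: [[-0.104, 0.995, 0.001], [0.995, 0.104, 0.001], [0.001, 0.001, -1.0]]
ft_force: [0.2, 0.2, 0.3]
width: 0.034
```

Run:
```python
from plan import *
s=manip.state(); print(s["tool_pos"],s["qd"],s["ft_force"])
plan([(.475,.2939,.0105,5.85)])
```

```text
[0.47431122 0.29489137 0.01090885] [-0.00888734  0.22803167  0.02950275  0.04679952 -0.01842002 -0.04906496
 -0.03749591] [0.19776089 0.17056518 0.28955289]
(0.475, 0.2939, 0.0105, 5.85) [-0.0011, 0.0006, 0.0004] [0.06, -0.03, 0.14]
```

>>> apply_moves(rows=[{"xyz": [0, 0, 0], "angular": [0, 0, 0]}, {"xyz": [0, 0, 0], "angular": [0, 0, 0]}, {"xyz": [0, 0, 0], "angular": [0, 0, 0]}, {"xyz": [0, 0, 0], "angular": [0, 0, 0]}, {"xyz": [0, 0, 0], "angular": [0, 0, 0]}], claw=0)

```text
clock: 11.63
tool_pos: [0.4746, 0.2948, 0.0109]
eef_rot: [[-0.104, 0.995, 0.001], [0.995, 0.104, 0.001], [0.0, 0.001, -1.0]]
ft_force: [0.6, -0.6, 4.9]
width: 0.0111
```

Run:
```python
from plan import *
s=manip.state(); print(s["tool_pos"],s["eef_rot"],s["ft_force"],s["width"])
yaw=np.degrees(np.arctan2(s["eef_rot"][1][1],s["eef_rot"][0][1])); print(yaw)
plan([(.4743,.2949,.14,5.9)])
```

```text
[0.47459413 0.29481447 0.01086735] [[-1.04162754e-01  9.94559451e-01  1.27274761e-03]
 [ 9.94560145e-01  1.04162026e-01  6.25506315e-04]
 [ 4.89531248e-04  1.33097850e-03 -9.99998994e-01]] [ 0.58426188 -0.63206533  4.8990388 ] 0.011119036191448864
5.978894764018967
(0.4743, 0.2949, 0.14, 5.9) [0.0002, -0.0001, -0.1291] [0.08, -0.03, 0.08]
```

>>> apply_moves(rows=[{"xyz": [0, 0, -0.008], "angular": [0, 0, 0]}, {"xyz": [0, 0, -0.025], "angular": [0, 0, 0]}, {"xyz": [0, 0, -0.05], "angular": [0, 0, 0]}, {"xyz": [0, 0, -0.08], "angular": [0, 0, 0]}, {"xyz": [0, 0, -0.11], "angular": [0, 0, 0]}])

```text
clock: 12.05
tool_pos: [0.4725, 0.2939, 0.1205]
eef_rot: [[-0.104, 0.995, -0.003], [0.995, 0.104, -0.002], [-0.002, -0.004, -1.0]]
ft_force: [1.2, 0.8, -2.8]
width: 0.0109
```

```bash
cat > cov.py <<'E'
from plan import *
CASE=np.array([.558,.044,0]); YAW=16.7
DY=.0009; DX=0.; DZ=.0109
def tcp(lipx,lipz,th,lipy=0.):
    """case-frame lip point (m), tilt deg -> (tcp xyz, yaw, tilt)"""
    Rc=Ro.from_euler('Z',YAW,degrees=True).as_matrix(); Rt=Ro.from_euler('Y',-th,degrees=True).as_matrix()
    C=np.array([lipx,lipy,lipz])-Rt@[-.079,0,.0025]
    T=C+Rt@[DX,DY,DZ]
    return tuple((CASE+Rc@T).round(4))+(YAW,th)
def inv(s):
    R=np.array(s["eef_rot"]); yc=R[:,1]  # tool y = cover x ; tool z = -cover z ; cover y = z x x = tool x
    Rc=np.c_[R[:,1],R[:,0],-R[:,2]]
    Rz=Ro.from_euler('Z',YAW,degrees=True).as_matrix()
    A=Rz.T@Rc
    C=Rz.T@(np.array(s["tool_pos"])-CASE)-A@[DX,DY,DZ]
    lip=C+A@[-.079,0,.0025]
    return lip*1e3,C*1e3,np.degrees(np.arctan2(A[2,0],A[0,0])),np.degrees(np.arctan2(A[1,0],A[0,0]))
E
python3 - <<'E'
from cov import *
th=15;a=np.radians(th);u=np.array([np.cos(a),0,np.sin(a)])
fin=np.array([-.075,0,.0567])
pre=fin+.025*u
P=tcp(pre[0],pre[2],th); Q=tcp(pre[0],pre[2]+.05,th);F=tcp(fin[0],fin[2],th)
print(P,Q,F)
s=manip.state();print(s["tool_pos"])
plan([(.515,.18,.18,11,8),Q,P,F],np.array([.4746,.2948,.1209]),down(5.9))
E
```

```text
(np.float64(0.58), np.float64(0.0516), np.float64(0.0917), 16.7, 15) (np.float64(0.58), np.float64(0.0516), np.float64(0.1417), 16.7, 15) (np.float64(0.5569), np.float64(0.0446), np.float64(0.0853), 16.7, 15)
[0.47246368 0.29392699 0.12051191]
(0.515, 0.18, 0.18, 11, 8) [-0.1183, 0.0284, -0.0591] [-7.99, 0.36, -5.09]
(np.float64(0.58), np.float64(0.0516), np.float64(0.1417), 16.7, 15) [-0.1384, 0.0336, 0.0434] [-6.99, 1.14, -5.59]
(np.float64(0.58), np.float64(0.0516), np.float64(0.0917), 16.7, 15) [0.0, -0.0129, 0.0483] [0.0, 0.0, 0.0]
(np.float64(0.5569), np.float64(0.0446), np.float64(0.0853), 16.7, 15) [-0.0001, -0.025, -0.0001] [0.0, 0.0, 0.0]
```

>>> apply_moves(rows=[{"xyz": [-0.012, 0.003, -0.02], "angular": [-1, 0, -0.5]}, {"xyz": [-0.04, 0.01, -0.038], "angular": [-3, 0.1, -2]}, {"xyz": [-0.068, 0.016, -0.05], "angular": [-5, 0.2, -3]}, {"xyz": [-0.093, 0.022, -0.057], "angular": [-7, 0.3, -4]}, {"xyz": [-0.118, 0.028, -0.059], "angular": [-8, 0.4, -5]}])

```text
clock: 12.47
tool_pos: [0.5133, 0.1789, 0.1803]
eef_rot: [[-0.192, 0.972, 0.137], [0.981, 0.19, 0.028], [0.001, 0.14, -0.99]]
ft_force: [-0.3, 1.0, -2.7]
width: 0.0109
```

>>> apply_moves(rows=[{"xyz": [-0.03, 0.007, 0.003], "angular": [-1.5, 0.3, -1.2]}, {"xyz": [-0.063, 0.015, 0.012], "angular": [-3, 0.5, -2.5]}, {"xyz": [-0.095, 0.023, 0.024], "angular": [-5, 0.8, -4]}, {"xyz": [-0.124, 0.03, 0.036], "angular": [-6.5, 1, -5.2]}, {"xyz": [-0.138, 0.034, 0.043], "angular": [-7, 1.1, -5.6]}])

```text
clock: 12.88
tool_pos: [0.5784, 0.0462, 0.1397]
eef_rot: [[-0.281, 0.928, 0.246], [0.96, 0.273, 0.07], [-0.002, 0.256, -0.967]]
ft_force: [-0.4, 0.0, -2.8]
width: 0.0105
```

>>> apply_moves(rows=[{"xyz": [0, 0, 0], "angular": [0, 0, 0]}, {"xyz": [0, 0, 0], "angular": [0, 0, 0]}, {"xyz": [0, 0, 0], "angular": [0, 0, 0]}, {"xyz": [0, 0, 0], "angular": [0, 0, 0]}, {"xyz": [0, 0, 0], "angular": [0, 0, 0]}])

```text
clock: 13.3
tool_pos: [0.579, 0.0545, 0.1416]
eef_rot: [[-0.291, 0.924, 0.248], [0.957, 0.28, 0.076], [0.001, 0.259, -0.966]]
ft_force: [-0.0, -0.3, -2.1]
width: 0.0111
```

Run:
```python
from cov import *
s=manip.state(); d=wristpose(optics.snapshot("wrist"),s); cv2.imwrite("pics/w8.png",d["image"][:,:,::-1])
np.savez("w8.npz",pose=d["pose"],camera_matrix=d["camera_matrix"],hand_eye=d["hand_eye"])
print(s["clock"],s["tool_pos"],s["width"],s["ft_force"])
print(inv(s))
d=optics.snapshot("side");cv2.imwrite("pics/s8.png",d["image"][:,:,::-1])
crop(d["image"],230,120,150,130,5,"pics/c_s8.png")
th=15;a=np.radians(th);u=np.array([np.cos(a),0,np.sin(a)])
fin=np.array([-.075,0,.0567]);pre=fin+.025*u
plan([tcp(pre[0],pre[2]+.05,15),tcp(pre[0],pre[2],15)],np.array(s["tool_pos"]),np.array(s["eef_rot"]))
```

```text
13.3 [0.57900478 0.05446708 0.14163993] 0.01106919882878151 [-0.02623373 -0.28961912 -2.13049194]
(array([-50.99423109,   2.86699791, 113.05321837]), array([ 25.95438336,   3.10830619, 131.11152681]), np.float64(15.019738697181275), np.float64(0.1779914932236521))
(np.float64(0.58), np.float64(0.0516), np.float64(0.1417), 16.7, 15) [-0.003, 0.0001, -0.0] [0.02, -0.1, 0.17]
(np.float64(0.58), np.float64(0.0516), np.float64(0.0917), 16.7, 15) [0.0, -0.0129, 0.0483] [0.0, 0.0, 0.0]
```

View pics/w8.png

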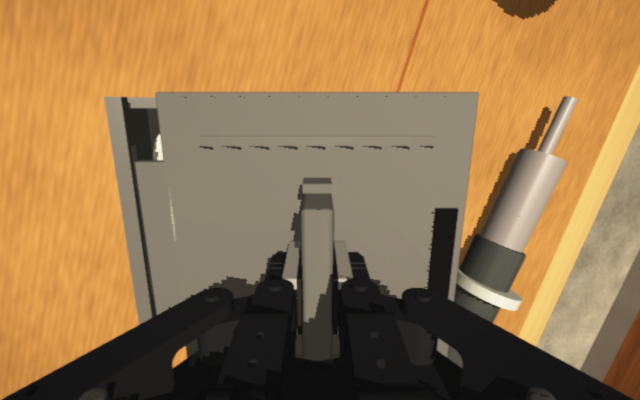

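View pics/c_s8.png

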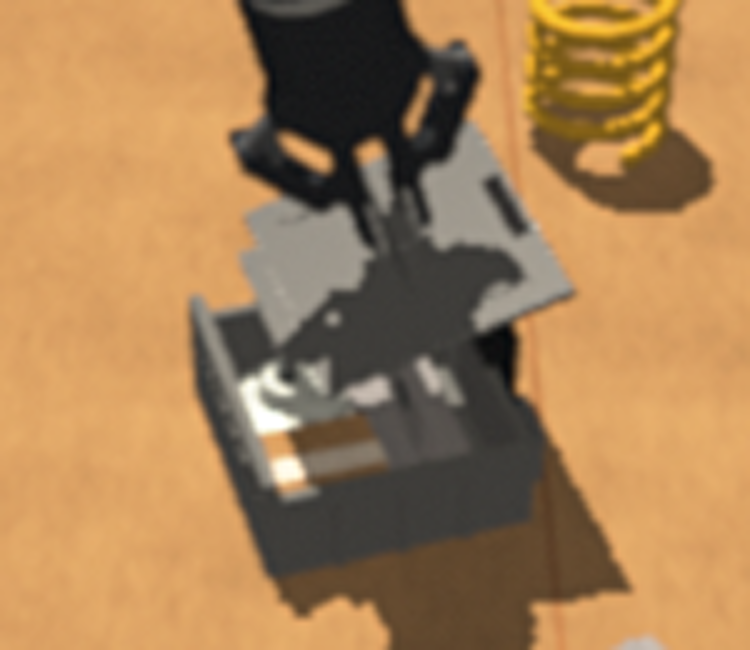

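Run:
```python
from cov import *
f=np.load("w8.npz"); d={"pose":f["hand_eye"],"camera_matrix":f["camera_matrix"]}
# cover->tool : tool x=cover y, tool y=cover x, tool z=-cover z
for p in [(-67,75,5),(67,75,5),(-79,46,5),(-67,46,5),(6,35,39),(-6,35,39),(67,20,5)]:
    q=(np.array(p)*1e-3-[DX,DY,DZ]); print(p,proj(d,[q[1],q[0],-q[2]]).round(1))
im=cv2.imread("pics/w8.png")[:,:,::-1]; crop(im,95,80,110,110,5.4,"pics/c_w8.png")
```

```text
(-67, 75, 5) [156.7  91.9]
(67, 75, 5) [483.2  92.1]
(-79, 46, 5) [137.4 161.9]
(-67, 46, 5) [165. 162.]
(6, 35, 39) [337.5 209.8]
(-6, 35, 39) [302.9 209.8]
(67, 20, 5) [467.4 219.2]
```

View pics/c_w8.png

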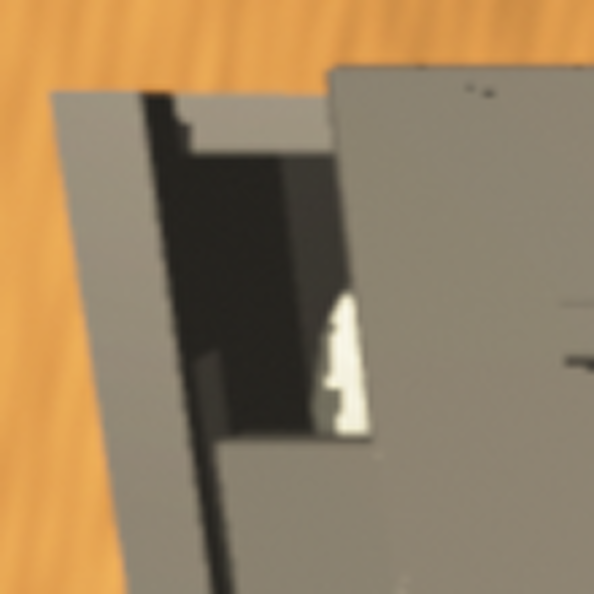

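Run:
```python
from h import *
im=cv2.imread("pics/w8.png")[:,:,::-1]; crop(im,415,80,80,150,5.3/1.4,"pics/c_w8b.png");crop(im,285,165,80,80,6,"pics/c_w8c.png")
```

```text
(no output)
```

View pics/c_w8b.png

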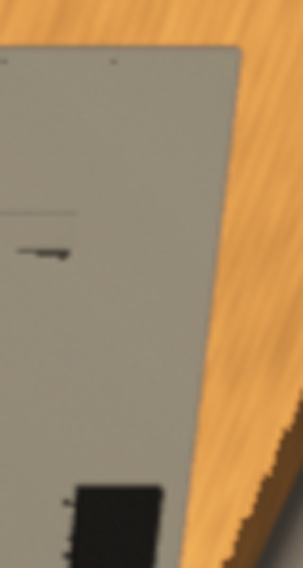

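View pics/c_w8c.png

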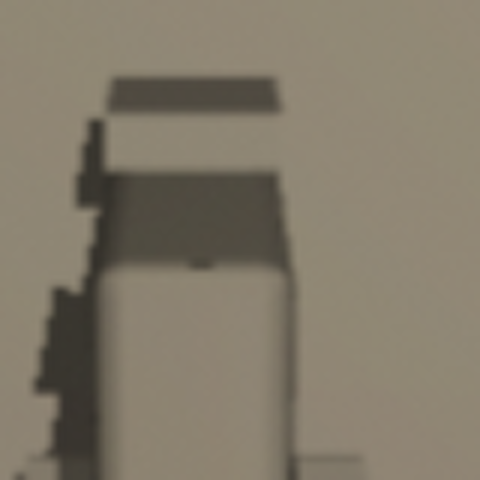

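Run:
```python
from cov import *
d=dict(np.load("w8.npz"))
Rz=Ro.from_euler('Z',YAW,degrees=True).as_matrix()
for p,o in [((-74,77,69),(104.8,97)),((-66,77,69),(121.1,97)),((-66,45,69),None),((-66,0,69),None)]:
    print(p,proj(d,CASE+Rz@(np.array(p)*1e-3)).round(1),o)
```

```text
(-74, 77, 69) [103.5  95.8] (104.8, 97)
(-66, 77, 69) [120.5  95.9] (121.1, 97)
(-66, 45, 69) [129.2 156.5] None
(-66, 0, 69) [140. 233.] None
```

>>> apply_moves(rows=[{"xyz": [-0.001, -0.002, 0.008], "angular": [0, 0, 0.1]}, {"xyz": [-0.002, -0.006, 0.022], "angular": [0, -0.1, 0.2]}, {"xyz": [-0.003, -0.01, 0.036], "angular": [0, -0.1, 0.2]}, {"xyz": [-0.003, -0.012, 0.045], "angular": [0, -0.1, 0.2]}, {"xyz": [-0.003, -0.013, 0.048], "angular": [0, -0.1, 0.2]}])

```text
clock: 13.82
tool_pos: [0.5789, 0.0495, 0.0896]
eef_rot: [[-0.284, 0.927, 0.245], [0.959, 0.274, 0.073], [0.0, 0.256, -0.967]]
ft_force: [-0.5, -0.6, -1.9]
width: 0.0109
```

>>> apply_moves(rows=[{"xyz": [0, 0, 0], "angular": [0, 0, 0]}, {"xyz": [0, 0, 0], "angular": [0, 0, 0]}, {"xyz": [0, 0, 0], "angular": [0, 0, 0]}, {"xyz": [0, 0, 0], "angular": [0, 0, 0]}, {"xyz": [0, 0, 0], "angular": [0, 0, 0]}])

```text
clock: 14.23
tool_pos: [0.5806, 0.0495, 0.0923]
eef_rot: [[-0.284, 0.926, 0.25], [0.959, 0.274, 0.073], [-0.001, 0.26, -0.966]]
ft_force: [0.9, -0.1, -1.6]
width: 0.0113
```

Run:
```python
from cov import *
s=manip.state(); print(s["clock"],s["tool_pos"],s["ft_force"],s["qd"]); print(inv(s))
d=wristpose(optics.snapshot("wrist"),s); cv2.imwrite("pics/w9.png",d["image"][:,:,::-1])
d=optics.snapshot("side"); crop(d["image"],250,130,110,100,7,"pics/c_s9.png")
plan([tcp(-.075,.0567,15)])
```

```text
14.2333 [0.58057328 0.0495198  0.09231685] [ 0.89099881 -0.11152963 -1.59914116] [ 0.0272861   0.08234098  0.00897766  0.16854809  0.03946029 -0.08143108
  0.02147035]
(array([-50.88342284,  -1.85425609,  63.63766532]), array([26.04211404, -2.12012032, 81.79368611]), np.float64(15.092520719462922), np.float64(-0.1961878197248662))
(np.float64(0.5569), np.float64(0.0446), np.float64(0.0853), 16.7, 15) [0.002, -0.0248, 0.0003] [0.06, 0.1, -0.19]
```

View pics/c_s9.png

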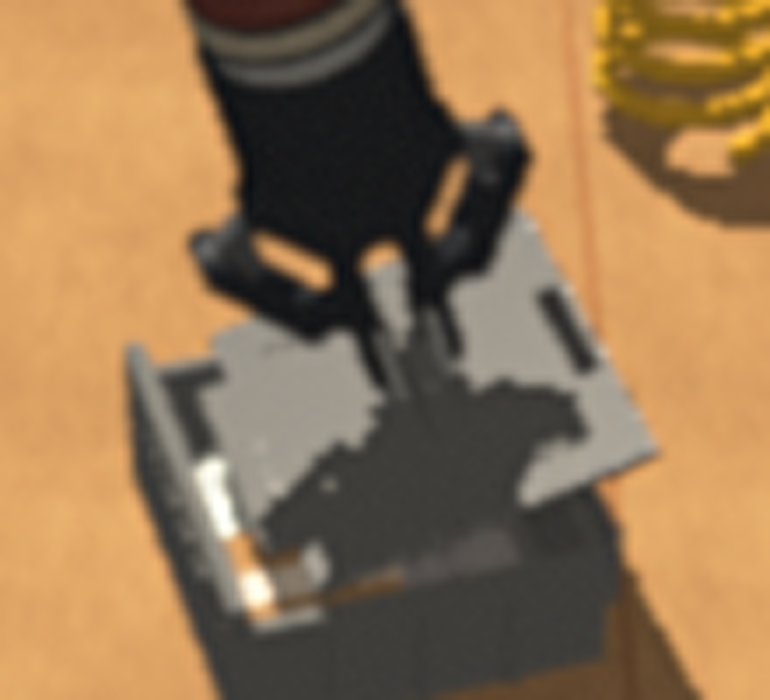

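View pics/w9.png

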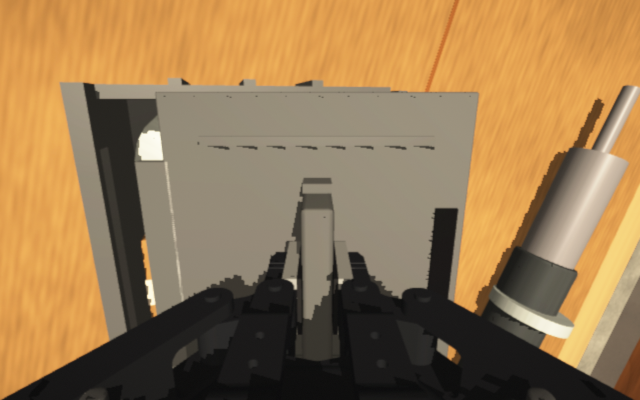

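>>> apply_moves(rows=[{"xyz": [0.001, -0.004, 0], "angular": [0, 0, -0.1]}, {"xyz": [0.002, -0.008, 0], "angular": [0, 0, -0.2]}, {"xyz": [0.002, -0.012, 0], "angular": [0, 0, -0.2]}, {"xyz": [0.002, -0.014, 0], "angular": [0, 0, -0.2]}, {"xyz": [0.002, -0.014, 0], "angular": [0, 0, -0.2]}])

```text
clock: 14.75
tool_pos: [0.5655, 0.0472, 0.0876]
eef_rot: [[-0.287, 0.926, 0.247], [0.958, 0.277, 0.073], [-0.001, 0.258, -0.966]]
ft_force: [0.2, -0.3, -1.5]
width: 0.0109
```

Run:
```python
from cov import *
s=manip.state(); print(s["clock"],s["tool_pos"],s["ft_force"],s["qd"]); print(inv(s))
plan([tcp(-.075,.0567,15)])
```

```text
14.75 [0.56552881 0.04718292 0.08762042] [ 0.19755004 -0.30022836 -1.50179852] [-0.07620574  0.19986507  0.14105486 -1.41436714  0.00233576  0.13012426
 -0.17093335]
(array([-6.60451345e+01,  7.50358874e-03,  5.91554120e+01]), array([ 1.09329360e+01, -2.95444980e-02,  7.70893265e+01]), np.float64(14.927064761679445), np.float64(-0.025270920159940997))
(np.float64(0.5569), np.float64(0.0446), np.float64(0.0853), 16.7, 15) [0.0, -0.0093, -0.0001] [-0.07, 0.08, -0.02]
```

Lip now at the slot mouth, well aligned. Slide on.

>>> apply_moves(rows=[{"xyz": [0, -0.002, 0], "angular": [0, 0, 0]}, {"xyz": [0, -0.004, 0], "angular": [0, 0, 0]}, {"xyz": [0, -0.006, 0], "angular": [0, 0, 0]}, {"xyz": [0, -0.008, 0], "angular": [0, 0, 0]}, {"xyz": [0, -0.009, 0], "angular": [0, 0, 0]}])

```text
clock: 15.17
tool_pos: [0.5578, 0.0448, 0.0855]
eef_rot: [[-0.287, 0.925, 0.248], [0.958, 0.277, 0.073], [-0.001, 0.259, -0.966]]
ft_force: [-0.2, 0.3, -1.9]
width: 0.0114
```

>>> apply_moves(rows=[{"xyz": [0, 0, 0], "angular": [0, 0, 0]}, {"xyz": [0, 0, 0], "angular": [0, 0, 0]}, {"xyz": [0, 0, 0], "angular": [0, 0, 0]}, {"xyz": [0, 0, 0], "angular": [0, 0, 0]}, {"xyz": [0, 0, 0], "angular": [0, 0, 0]}])

```text
clock: 15.58
tool_pos: [0.5584, 0.0451, 0.0857]
eef_rot: [[-0.287, 0.925, 0.249], [0.958, 0.278, 0.073], [-0.002, 0.259, -0.966]]
ft_force: [0.6, 1.2, -1.3]
width: 0.0109
```

Run:
```python
from cov import *
s=manip.state(); print(s["clock"],s["tool_pos"],s["ft_force"],s["torque"]); print(inv(s))
d=wristpose(optics.snapshot("wrist"),s); cv2.imwrite("pics/w10.png",d["image"][:,:,::-1])
d=optics.snapshot("side"); crop(d["image"],250,130,110,100,7,"pics/c_s10.png")
```

```text
15.5833 [0.55838775 0.04506205 0.08567426] [ 0.64630334  1.18313829 -1.29077018] [-0.09345656  0.40783348  0.01679979]
(array([-7.34470629e+01, -1.35833022e-02,  5.70873819e+01]), array([ 3.50135192e+00, -1.15837222e-02,  7.51481529e+01]), np.float64(15.021501488672019), np.float64(0.004501477389856418))
```

View pics/c_s10.png

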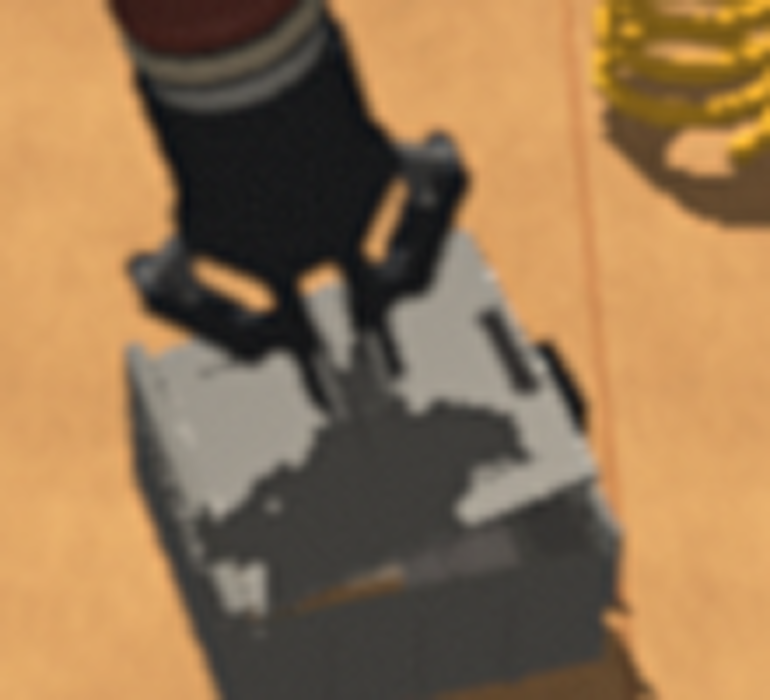

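View pics/w10.png

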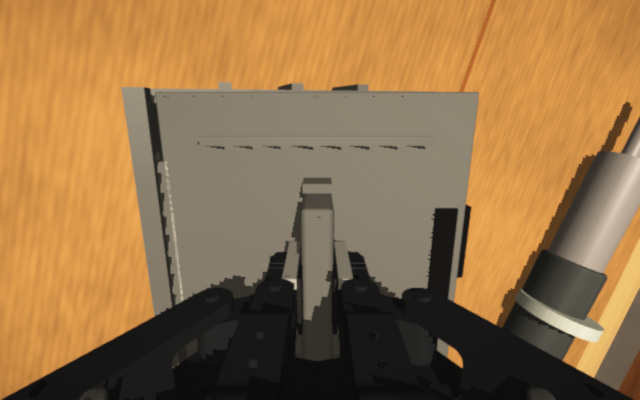

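Run:
```python
from cov import *
plan([tcp(-.0753,.0575,8),tcp(-.0758,.058,4),tcp(-.076,.0585,0)])
```

```text
(np.float64(0.5594), np.float64(0.0454), np.float64(0.0768), 16.7, 8) [0.0001, -0.0012, 0.0089] [7.02, 0.09, -0.0]
(np.float64(0.5601), np.float64(0.0456), np.float64(0.0719), 16.7, 4) [-0.0, 0.0, 0.005] [4.0, -0.0, -0.0]
(np.float64(0.5606), np.float64(0.0457), np.float64(0.0669), 16.7, 0) [-0.0, 0.0002, 0.005] [4.0, -0.0, 0.0]
```

>>> apply_moves(rows=[{"xyz": [0, 0, 0.002], "angular": [1.5, 0, 0]}, {"xyz": [0, 0, 0.004], "angular": [3, 0, 0]}, {"xyz": [0, -0.001, 0.006], "angular": [5, 0, 0]}, {"xyz": [0, -0.001, 0.008], "angular": [6.5, 0, 0]}, {"xyz": [0, -0.001, 0.009], "angular": [7, 0, 0]}])

```text
clock: 16.1
tool_pos: [0.5606, 0.046, 0.0767]
eef_rot: [[-0.288, 0.948, 0.135], [0.958, 0.285, 0.038], [-0.002, 0.14, -0.99]]
ft_force: [-0.0, -0.2, -1.9]
width: 0.011
```

>>> apply_moves(rows=[{"xyz": [0, 0, 0], "angular": [0, 0, 0]}, {"xyz": [0, 0, 0.001], "angular": [1, 0, 0]}, {"xyz": [0, 0, 0.002], "angular": [2, 0, 0]}, {"xyz": [0, 0, 0.003], "angular": [2.5, 0, 0]}, {"xyz": [0, 0, 0.003], "angular": [2.5, 0, 0]}])

```text
clock: 16.52
tool_pos: [0.5594, 0.0451, 0.0738]
eef_rot: [[-0.287, 0.954, 0.091], [0.958, 0.285, 0.026], [-0.001, 0.095, -0.995]]
ft_force: [-3.3, -0.4, 1.1]
width: 0.0111
```

Run:
```python
from cov import *
s=manip.state(); print(s["clock"],s["tool_pos"],s["ft_force"],s["torque"]); print(inv(s))
plan([tcp(-.0758,.058,4),tcp(-.076,.0585,0)])
```

```text
16.5167 [0.55936752 0.04514919 0.07383146] [-3.27977091 -0.35289272  1.13598288] [-0.09904389  0.51150572 -0.03527734]
(array([-76.20407337,  -0.15656785,  57.95972193]), array([ 2.67573081, -0.20760077, 62.98206078]), np.float64(5.4557006133847175), np.float64(-0.03461542087664088))
(np.float64(0.5601), np.float64(0.0456), np.float64(0.0719), 16.7, 4) [0.0002, 0.0006, 0.002] [1.46, 0.08, -0.04]
(np.float64(0.5606), np.float64(0.0457), np.float64(0.0669), 16.7, 0) [-0.0, 0.0002, 0.005] [4.0, -0.0, 0.0]
```

>>> apply_moves(rows=[{"xyz": [0, 0, 0.001], "angular": [1, 0, 0]}, {"xyz": [0, 0, 0.003], "angular": [2.2, 0, 0]}, {"xyz": [0, 0, 0.004], "angular": [3.4, 0, 0]}, {"xyz": [0, 0, 0.006], "angular": [4.5, 0, 0]}, {"xyz": [0, 0, 0.007], "angular": [5.5, 0, 0]}])

```text
clock: 16.93
tool_pos: [0.5599, 0.0453, 0.0668]
eef_rot: [[-0.287, 0.958, -0.002], [0.958, 0.287, -0.002], [-0.001, -0.003, -1.0]]
ft_force: [-5.7, -1.7, 11.0]
width: 0.0115
```

>>> apply_moves(rows=[{"xyz": [0, 0, 0.001], "angular": [0.5, 0, 0]}, {"xyz": [0, 0, 0.001], "angular": [0.5, 0, 0]}, {"xyz": [0, 0, 0.001], "angular": [0.5, 0, 0]}, {"xyz": [0, 0, 0.001], "angular": [0.5, 0, 0]}, {"xyz": [0, 0, 0.001], "angular": [0.5, 0, 0]}])

```text
clock: 17.35
tool_pos: [0.5599, 0.0453, 0.067]
eef_rot: [[-0.286, 0.958, -0.009], [0.958, 0.286, -0.004], [-0.001, -0.01, -1.0]]
ft_force: [-5.8, -1.2, 9.0]
width: 0.0112
```

Run:
```python
from cov import *
s=manip.state(); print(s["clock"],s["tool_pos"],s["ft_force"],s["torque"],s["width"]); print(inv(s))
d=wristpose(optics.snapshot("wrist"),s); cv2.imwrite("pics/w11.png",d["image"][:,:,::-1])
d=optics.snapshot("side"); crop(d["image"],250,130,110,100,7,"pics/c_s11.png")
```

```text
17.35 [0.55987195 0.04528961 0.06699859] [-5.82107846 -1.23789731  9.02086781] [-0.00545405  0.72072821  0.03551966] 0.011231408412390155
(array([-76.91489347,  -0.13876312,  59.36533865]), array([ 2.05713982, -0.21362831, 56.10001278]), np.float64(-0.5551575195279849), np.float64(-0.05248294022191399))
```

View pics/c_s11.png

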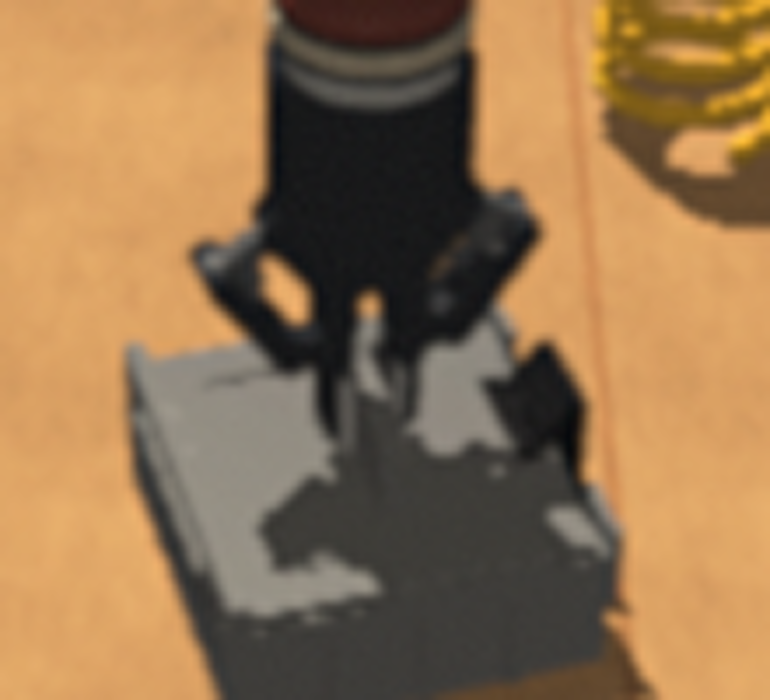

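View pics/w11.png

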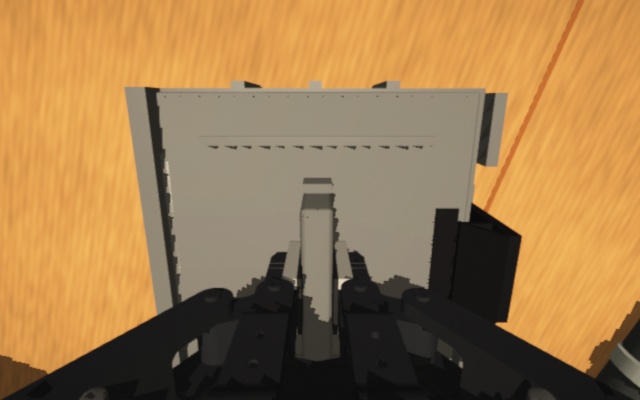

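Run:
```python
from cov import *
s=manip.state(); d=wristpose(optics.snapshot("wrist"),s)
Rz=Ro.from_euler('Z',YAW,degrees=True).as_matrix()
print(s["ft_force"],s["torque"])
for p in [(64,20,63),(64,20,66),(77,20,81),(69,20,66),(82,20,81),(72,20,61),(69,20,61),(69,60,61),(69,75,61),(77,75,64),(77,45,64)]:
    print(p,proj(d,CASE+Rz@(np.array(p)*1e-3)).round(1))
crop(d["image"],410,80,120,120,5,"pics/c_w11.png")
crop(d["image"],410,180,120,120,5,"pics/c_w11b.png")
```

```text
[-6.007109   -1.82740942 10.14350752] [-0.02822081  0.68287239  0.02158591]
(64, 20, 63) [458.3 220.6]
(64, 20, 66) [461.  222.9]
(77, 20, 81) [508.9 235.8]
(69, 20, 66) [472.5 222.9]
(82, 20, 81) [521.6 235.8]
(72, 20, 61) [474.5 219.2]
(69, 20, 61) [467.8 219.2]
(69, 60, 61) [479.  128.8]
(69, 75, 61) [483.7  91.4]
(77, 75, 64) [507.3  91.1]
(77, 45, 64) [496.7 165.5]
```

View pics/c_w11b.png

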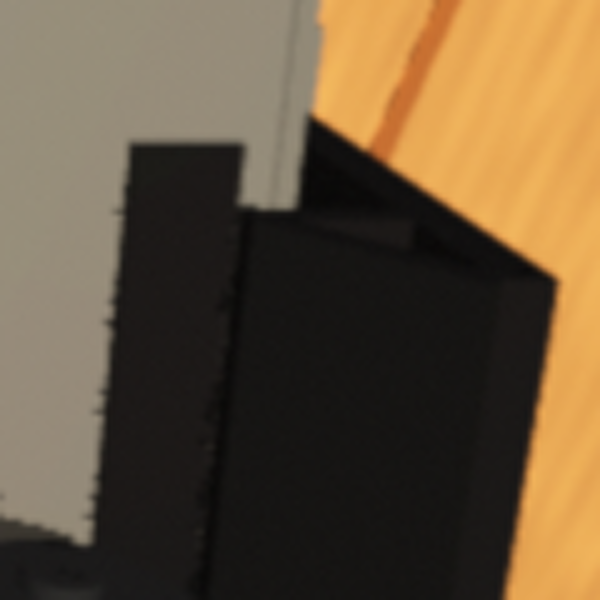

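>>> apply_moves(rows=[{"xyz": [0, 0, -0.001], "angular": [-0.5, 0, 0]}, {"xyz": [0, 0, -0.001], "angular": [-0.5, 0, 0]}, {"xyz": [0, 0, -0.001], "angular": [-0.5, 0, 0]}, {"xyz": [0, 0, -0.001], "angular": [-0.5, 0, 0]}, {"xyz": [0, 0, -0.001], "angular": [-0.5, 0, 0]}])

```text
clock: 17.92
tool_pos: [0.5611, 0.0458, 0.0669]
eef_rot: [[-0.287, 0.958, 0.001], [0.958, 0.287, -0.001], [-0.002, 0.001, -1.0]]
ft_force: [-1.2, 0.1, 1.1]
width: 0.0109
```

>>> apply_moves(rows=[{"xyz": [0, 0, 0], "angular": [0, 0, 0]}, {"xyz": [0, 0, 0], "angular": [0, 0, 0]}, {"xyz": [0, 0, 0], "angular": [0, 0, 0]}, {"xyz": [0, 0, 0], "angular": [0, 0, 0]}, {"xyz": [0, 0, 0], "angular": [0, 0, 0]}], claw=40)

```text
clock: 18.33
tool_pos: [0.5607, 0.0458, 0.0667]
eef_rot: [[-0.287, 0.958, 0.001], [0.958, 0.287, -0.001], [-0.002, 0.0, -1.0]]
ft_force: [-0.8, 0.3, 0.2]
width: 0.0339
```

>>> apply_moves(rows=[{"xyz": [0, 0, -0.005], "angular": [0, 0, 0]}, {"xyz": [0, 0, -0.02], "angular": [0, 0, 0]}, {"xyz": [0, 0, -0.045], "angular": [0, 0, 0]}, {"xyz": [0, 0, -0.08], "angular": [0, 0, 0]}, {"xyz": [0, 0, -0.115], "angular": [0, 0, 0]}])

```text
clock: 18.75
tool_pos: [0.5598, 0.0457, 0.1827]
eef_rot: [[-0.287, 0.958, -0.001], [0.958, 0.287, -0.002], [-0.001, -0.002, -1.0]]
ft_force: [1.1, 0.8, -0.6]
width: 0.0343
```

>>> apply_moves(rows=[{"xyz": [0, 0, -0.02], "angular": [0, 0, 0]}, {"xyz": [0, 0, -0.03], "angular": [0, 0, 0]}, {"xyz": [0, 0, -0.03], "angular": [0, 0, 0]}, {"xyz": [0, 0, -0.03], "angular": [0, 0, 0]}, {"xyz": [0, 0, -0.03], "angular": [0, 0, 0]}])

```text
clock: 19.17
tool_pos: [0.5592, 0.046, 0.2099]
eef_rot: [[-0.287, 0.958, -0.003], [0.958, 0.287, -0.002], [-0.001, -0.004, -1.0]]
ft_force: [-0.5, -1.0, -0.4]
width: 0.0342
```

Run:
```python
from cov import *
s=manip.state(); d=wristpose(optics.snapshot("wrist"),s); cv2.imwrite("pics/w12.png",d["image"][:,:,::-1])
np.savez("w12.npz",pose=d["pose"],camera_matrix=d["camera_matrix"])
crop(d["image"],190,50,230,190,3.4,"pics/c_w12.png")
Rz=Ro.from_euler('Z',YAW,degrees=True).as_matrix()
print(s["clock"],s["tool_pos"],s["ft_force"],s["width"])
for p in [(69,75,61),(69,-75,61),(-66,77,69),(-66,-77,69),(64,20,63),(64,-20,63),(77,20,81),(77,-20,81),(8,35,95),(8,-35,95),(-4,35,95),(-4,-35,95)]:
    print(p,proj(d,CASE+Rz@(np.array(p)*1e-3)).round(1), ((proj(d,CASE+Rz@(np.array(p)*1e-3))-[190,50])*3.4).round())
d=optics.snapshot("side"); cv2.imwrite("pics/s12.png",d["image"][:,:,::-1]);crop(d["image"],250,130,110,100,7,"pics/c_s12.png")
```

```text
19.1667 [0.5592276  0.04601889 0.20992145] [-0.52374816 -1.04002797 -0.42798875] 0.03419657992597599
(69, 75, 61) [402.6  97.9] [723. 163.]
(69, -75, 61) [391.6 266.9] [686. 738.]
(-66, 77, 69) [233.1  95. ] [147. 153.]
(-66, -77, 69) [244.1 272.5] [184. 757.]
(64, 20, 63) [392.8 165.7] [690. 393.]
(64, -20, 63) [390.1 210.9] [680. 547.]
(77, 20, 81) [413.9 169.8] [761. 407.]
(77, -20, 81) [410.2 217.5] [749. 569.]
(8, 35, 95) [327.6 153.3] [468. 351.]
(8, -35, 95) [326.8 240.7] [465. 648.]
(-4, 35, 95) [311.5 153.3] [413. 351.]
(-4, -35, 95) [311.8 240.7] [414. 648.]
```

View pics/c_w12.png

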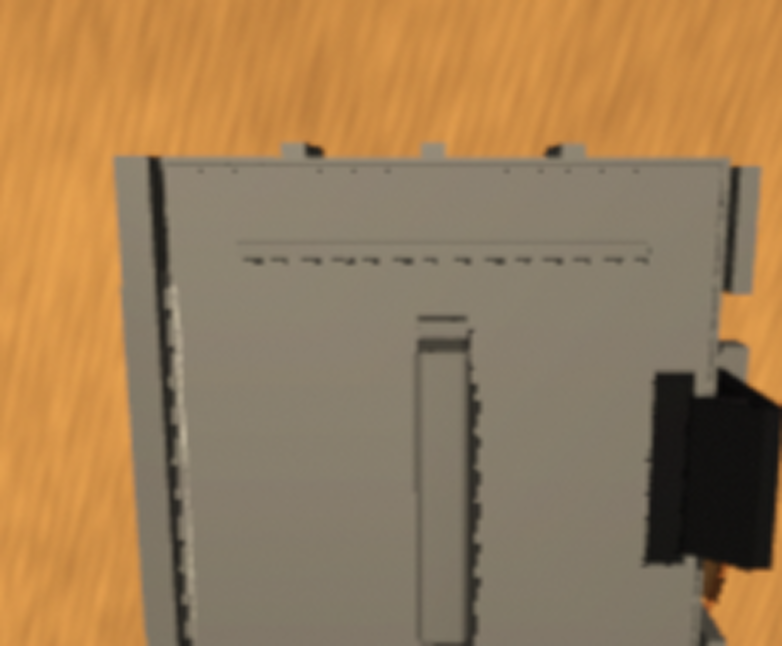

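View pics/s12.png

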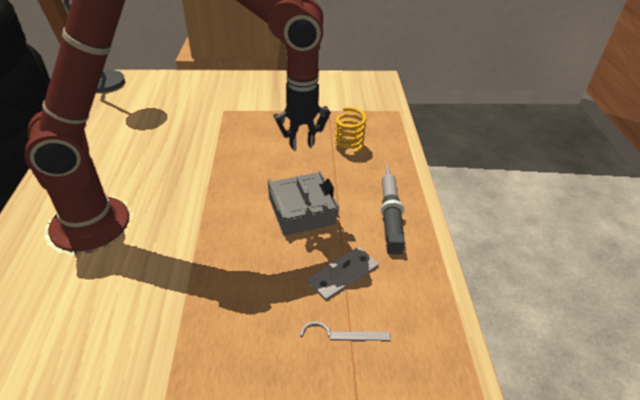

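View pics/c_s12.png

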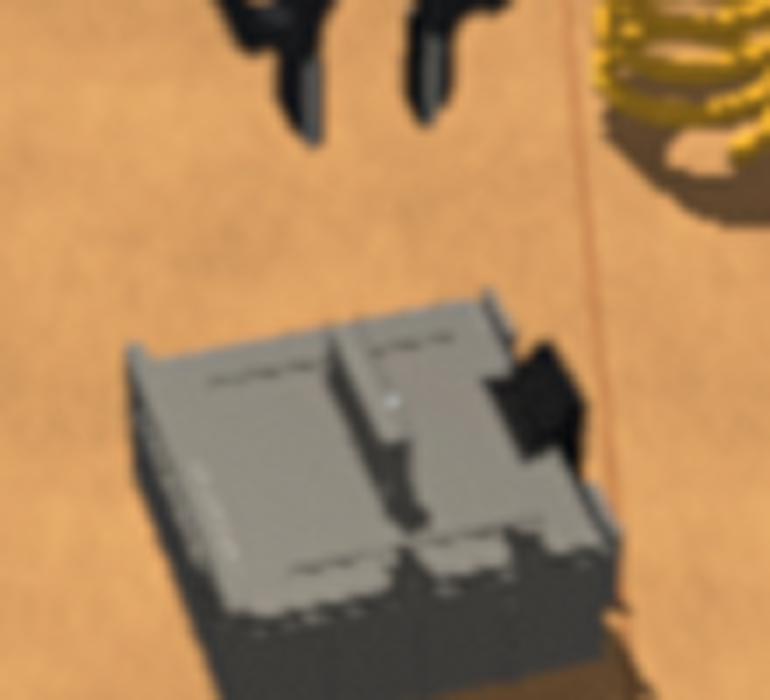

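Run:
```python
from bench import ticket
print(ticket.hand_in())
```

```text
the job is handed in; nothing more can be done
None
```

I put the smaller bracket on its foot into the strip along the far wall. I then hooked the cover's lip into the slot at about 15° of tilt and pivoted the cover down until the catch snapped over its edge. I handed the job in at about 19 s of the 51 s allowed; no verdict is reported.

**Bracket:** it was seen lying flat beside the mount and carton before the cover went on. It cannot be checked with the cover shut.

**Cover:** it lies flat. Before I let go, the tool pose put its origin at about (2, 0, 56) mm of the case, and the lip was at about x -77, z 59 mm. The tool was pressing slightly past level then, by about 0.5°.

**Catch:** in the wrist picture taken just after it snapped, while still gripping, the nose edge is within about a pixel of its rest position over the cover's edge. After release the picture shows it still there.

**Bystanders:** the spring, shock absorber and spanner look where they were in the last side picture. I judged that by eye and did not measure it.

**Disagreements:**
- The top camera put things about 2 to 3 mm further out in x than the wrist camera. I used the wrist values and they fitted.
- The wrist camera saw the held cover about 1 mm off its assumed place in the jaws.
- The bracket read about 1 mm higher than expected when set down. I took that as measurement error, because its weight had come off the tool.

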